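# Sort the stamping corner and shut the ink-pad case

### The arm

A 6-joint arm with a two-finger parallel gripper is mounted at the origin on a cart in front of the work surface, level with it; the furniture and walls round the work are solid. World frame = base frame: x ahead of the robot, y to its left, z up, the work surface at z = 0. Lengths are in m, angles in rad, forces in N, time in s.
With the tool pointing down it reaches from about 0.425 to 0.95 m from the base axis. Payload 3.5 kg.
Tool frame: the origin (TCP) lies between the finger pads; the fingertips stand 19 mm ahead of it and the grasp point (between the pads) is the TCP; z points along the fingers, y is the line along which they close (so a half turn about z gives the same grasp; the last joint's range is limited). The gripper opens to 85 mm and grips with 20 to 120 N. Pads are 22 mm wide; open, the fingers measure 114 mm over their backs; the gripper's body (76 mm by 85 mm) begins 54 mm behind the grasp point. The pads swing forward as they close: fully open they stand 13 mm farther back than shut.
Start: joints at [1.158, 0.286, 1.577, -0, 1.279, -0.15], TCP at [0.175, 0.652, 0.25] pointing down, gripper open.
Joint ranges: [-2.77, 2.77], [-0.9, 2.22], [0.21, 2.48], [-1.53, 4.67], [0.24, 2.81], [-2.84, 2.84]. Speed limits (rad/s): [2.79, 2.79, 3.14, 3.14, 3.14, 3.14].

### API

Orientations are given as a unit quaternion [x, y, z, w].
In Python, from plant import get_state, cams, ctrl gives the robot as it stands. The module is installed in compiled form; this text tells all that it offers.
- The arm moves only by the tool jog_arm, never from a script. Its argument "deltas" is text: rows parted by semicolons, each of 6 numbers parted by spaces: the shift along the world's x, y, z normalised to -1 to 1, where 1 is 0.02 m, then the turn, a rotation vector about the world's x, y, z normalised to -1 to 1, where 1 is 0.1 rad. In form: x y z ax ay az; .... A call has 1 to 20 rows; each row shifts and turns the commanded pose from where the row before left it; what a row does not reach is not made up. A row lasts 1/8 s, in which the tool goes at most 62.5 mm and 10.7 degrees, less where a joint would pass 70% of its speed; a pose out of reach is approached as far as the arm can. A call with a number of a shift or a turn outside -1 to 1 is refused whole. A call with a gripper value outside its range is refused whole. "gripper" is the opening, from 0 (shut) to 1 (fully open), set as the call begins (left out, the last holds). The fingers move at their own pace and stop on an object; "squeeze" is the grip in N (left out, the last holds). Time passes only in rows, so rows that do not move let the fingers close. It gives the time, the measured TCP pose, the force, the opening and the grip force at its end, in the units of the state.
- get_state(): the state, without advancing time (a new reading comes with each control period).
- cams.read_camera(name): name is "scene" or "top" or "wrist"; returns a dict with "color" (400x640x3 uint8, blue, green, red), "vfov" (degrees; the focal length in pixels is half the picture's height over the tangent of half this angle, whatever the lens; pixels are square), "cx", "cy" (the principal point, pixels), "distortion" ([k1, k2, p1, p2, k3] as OpenCV has them; the pictures are not rectified), "rvec" (rotation vector, rad) and "tvec" (3), from world to camera coordinates, as OpenCV has them. Camera axes: x right, y down, z forward; pixel columns grow to the right and rows downward; lengths in m; the calibration is good to about 2 mm. A picture is of the moment at which its call begins. There is no depth.
- ctrl.sign_off(): hands the job in; it is judged then, once.
The state is a dict: "time": time; "qpos": joint angles; "dq": joint speeds; "joint_efforts": joint torques, N m; "eef_pos": TCP position; "tcp_rot": TCP orientation; "contact_force": force on the tool from outside, world axes, zero at the start; "wrist_torque": the same for the moment, N m; "opening": opening from 0.0 (shut) to 1.0 (fully open); "finger_force": force on a finger pad.
Only numpy, scipy, OpenCV 4.12 (cv2) and the standard library are available. Lean on these libraries where they do the work, as an engineer would, in place of code of your own. Each camera call takes 0.05 s, during which the arm holds its last target. There are 200 camera calls.

### The job

Tidy the stamping corner: put the two ink pads flat in the wooden case, the smaller stacked squarely on the larger, and shut the lid fully; lay the two tape rolls flat in the low tray, one in each pocket; and stand the pocket stamp upright in its little square stand. Leave everything released.

Things in the scene. Friction and masses are not known exactly. Their poses are not given: they have to be found in the camera images.
- pad_large: larger ink pad: flat black box with a white label on top, 65 x 86 x 21 mm, loose. Origin: centre of its underside; z up. Its x axis runs along the short (65 mm) side, y along the 86 mm side. Grip it across the short side.
- pad_small: smaller ink pad: plain black flat box, no label, 65 x 76 x 20 mm, loose. Origin: centre of its underside; z up. Its x axis runs along the short (65 mm) side, y along the 76 mm side. Grip it across the short side.
- tape_a: roll of paper tape lying flat, solid disc with white top and tan side, 51 mm across, 18 mm high, loose. Origin: centre of its underside; z up.
- tape_b: second roll of paper tape, just like the first, 51 mm across, 18 mm high, loose. Origin: centre of its underside; z up.
- stamp: black pocket stamp standing upright like a small post, 22 x 22 x 68 mm, loose. Origin: centre of its underside; z up. Its sides face its x and y axes; grip it on the lower body, which is 39 mm high.
- case: fixed open wooden case with a hinged lid standing open at its back. Outside 108 (x) x 150 (y) x 54 mm high, walls and floor 4 mm, so 100 x 142 mm inside. Origin: centre of its underside; x points to the hinged side (away from the robot when yaw is 0), y along the hinge, z up. The hinge line lies at x = +54 mm, z = 54 mm.
- case_lid (a joint): angle of the case's lid: 0 shut, 1.57 upright, about 1.7 to 1.9 at the start (leaning back). Stiff hinge: it stays at any angle and moves with about 1 to 2 N at its front edge.
- lid_tab (a point): tip of the lid's finger tab, in the middle of its free edge, away from the hinge. The lid is a flat board 108 x 150 x 6 mm; the tab, 50 mm wide and 6 mm thick, juts 14 mm beyond that edge, so this tip is 122 mm from the hinge line. It is the topmost point of the open lid; shut, it lies in front of the case 57 mm above the table.
- tape_tray: fixed low wooden tray, 76 (x) x 148 (y) mm with two square pockets side by side along y, 68 x 70 mm each, centred at y = -36 and +36 mm. Floor 4 mm thick, lips and divider 4 mm wide, their tops 10 mm above the table. Origin: centre of its underside; z up.
- stamp_stand: fixed small square wooden stand, 52 x 52 mm, with one square recess 42 x 42 mm; floor 5 mm thick, lip 12 mm high above the table. Origin: centre of its underside; z up.
There are look-alikes about, which are no part of the job. Leave any purple look-alike of the tape_b alone.

How it is judged:
At the end, for the whole second after the job is handed in: Pads flat in the case: larger on its floor, smaller on it within 15 mm and 0.25 rad. Lid under 0.05 rad. Tape rolls flat in different pockets, within 13 mm of centre along each axis. Stamp within 14 mm of its stand's centre. All upright within 0.12 rad and at rest (x of pad_large in the frame of case between -0.012 and 0.012 m and y of pad_large in the frame of case between -0.04 and 0.04 m and z of pad_large in the frame of case between 0 and 0.008 m and horizontal distance between pad_large and pad_small below 0.015 m and angle between the y axis of pad_large and the y axis of pad_small, either way round below 0.25 rad and z of pad_small in the frame of case between 0.02 and 0.03 m and value of joint case_lid below 0.05 rad and (((x of tape_a in the frame of tape_tray between -0.013 and 0.013 m and y of tape_a in the frame of tape_tray between 0.023 and 0.049 m) and (x of tape_b in the frame of tape_tray between -0.013 and 0.013 m and y of tape_b in the frame of tape_tray between -0.049 and -0.023 m)) or ((x of tape_a in the frame of tape_tray between -0.013 and 0.013 m and y of tape_a in the frame of tape_tray between -0.049 and -0.023 m) and (x of tape_b in the frame of tape_tray between -0.013 and 0.013 m and y of tape_b in the frame of tape_tray between 0.023 and 0.049 m))) and z of tape_a in the frame of tape_tray between 0 and 0.008 m and z of tape_b in the frame of tape_tray between 0 and 0.008 m and x of stamp in the frame of stamp_stand between -0.014 and 0.014 m and y of stamp in the frame of stamp_stand between -0.014 and 0.014 m and z of stamp in the frame of stamp_stand between 0.001 and 0.009 m and angle between each of pad_large, pad_small, tape_a, tape_b, stamp's own z axis and vertical below 0.12 rad and linear speed of each of pad_large, pad_small, tape_a, tape_b, stamp below 0.02 m/s); the robot touches nothing.
It also fails if it takes over 136 s, if anything falls off the work surface, if the arm or the gripper's body presses on something with over 40 N, if the wrist force passes 120 N, or if a joint passes its speed limit or range.

## Working session

There is one attempt and no reset: what is moved stays moved. The work goes in short steps, Python scripts to look and compute and a tool call to move; the robot and the scene stay as the last step left them, time stands still between calls to the robot, and variables do not carry over. Pictures are saved under pics/ and viewed, at most 14 in all, crops included, and the job is handed in when it is done.

Besides the shell and the picture viewer there is one more tool, called as name(argument=value, ...) on one line, values as JSON. jog_arm: Moves the arm, as the interface text tells. Its arguments: {"type":"object","properties":{"deltas":{"type":"string"},"gripper":{"type":"number"},"squeeze":{"type":"number"}},"required":["deltas"]}

```bash
mkdir -p pics; python3 - <<'E'
from plant import get_state, cams
import cv2,pickle
d={}
for n in ["scene","top","wrist"]:
    c=cams.read_camera(n); d[n]=c; cv2.imwrite(f"pics/{n}0.png",c["color"])
    print(n,c["vfov"],c["cx"],c["cy"],c["distortion"],c["rvec"],c["tvec"])
pickle.dump(d,open("v0.pkl","wb"))
print(get_state())
E
```

```text
scene 57.96989845880925 325.90130336382856 201.42737027923997 [-0.02110867  0.          0.          0.          0.        ] [ 2.25371079 -0.4487042   0.20872985] [-0.45949351  0.14451537  0.94564974]
top 53.76669435878821 319.4027816546301 202.19434864734342 [-0.03944754  0.          0.          0.          0.        ] [ 2.15506066 -2.218368    0.04568439] [-0.02607185  0.49330997  1.23996919]
wrist 64.98812335744809 315.6823270704538 201.77499373252186 [-0.04363323  0.          0.          0.          0.        ] [-2.30105719 -1.76273035 -0.25690483] [-0.67386671 -0.03666704  0.37927428]
{'time': 0.15, 'qpos': array([ 1.15800181e+00,  2.87017081e-01,  1.57783417e+00, -7.07265449e-07,
        1.27862518e+00, -1.50003227e-01]), 'dq': array([ 0.00153091, -0.00343962, -0.00382287,  0.00236718,  0.00016785,
       -0.00052411]), 'joint_efforts': array([ 8.40605680e-04, -4.06601751e+01, -2.93141466e+01, -1.23387617e-04,
        3.96614458e-03,  6.78832180e-06]), 'eef_pos': array([0.17512892, 0.65138986, 0.24923184]), 'tcp_rot': array([ 1.31017726e-01,  9.91379578e-01, -9.04935190e-04, -2.61236733e-04]), 'contact_force': array([-0.01357241, -0.47649847, -0.11614106]), 'wrist_torque': array([ 0.01868262,  0.02946373, -0.06301302]), 'finger_force': 0.0, 'opening': 1.003479093841259}
```

View pics/scene0.png

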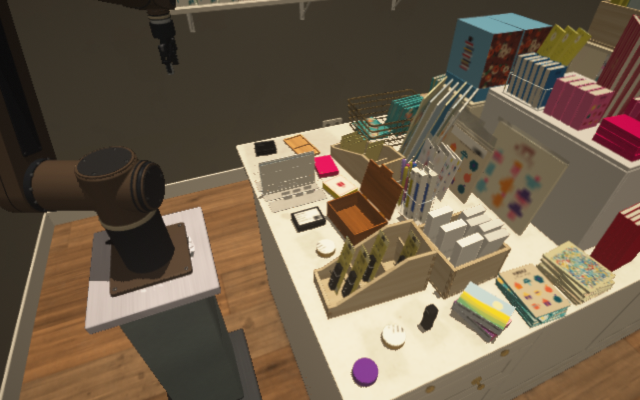

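View pics/top0.png

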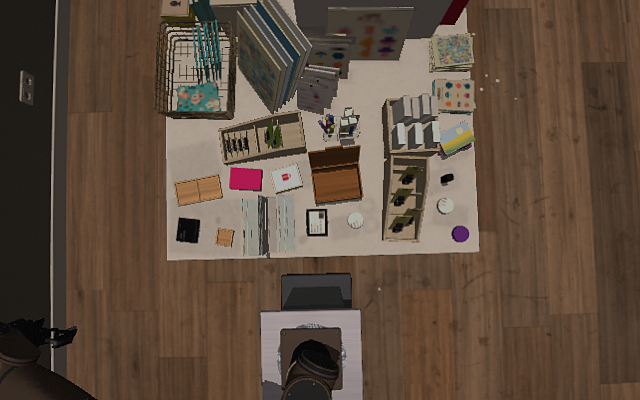

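View pics/wrist0.png

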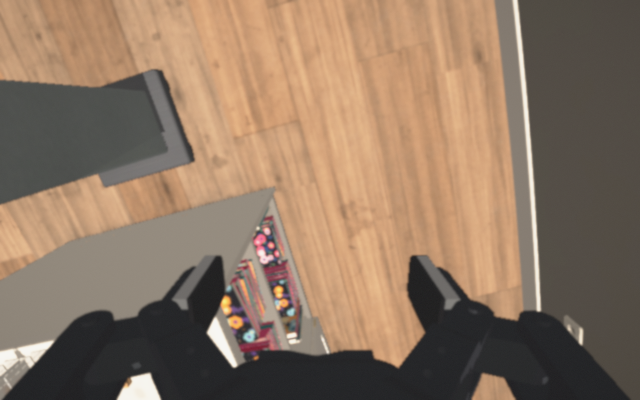

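Top view: case (335,180), labelled pad (317,221), plain black pad (188,230), tray (198,190), stand (226,237), tapes (355,220) and (445,205), purple look-alike (460,233), stamp (447,178). I'll confirm these in an enlarged crop.

```bash
cat > h.py <<'E'
import numpy as np,cv2,pickle
from scipy.optimize import least_squares
def K(c):
    f=200/np.tan(np.radians(c["vfov"])/2); return np.array([[f,0,c["cx"]],[0,f,c["cy"]],[0,0,1.]])
def ray(c,p):
    u=cv2.undistortPoints(np.array([[p]],float),K(c),np.array(c["distortion"]))[0,0]
    R=cv2.Rodrigues(np.array(c["rvec"]))[0]; return -R.T@np.ravel(c["tvec"]), R.T@np.array([u[0],u[1],1])
def onz(c,p,z):
    o,d=ray(c,p); return o+d*(z-o[2])/d[2]
def proj(c,P):
    return cv2.projectPoints(np.array(P,float).reshape(-1,3),np.array(c["rvec"]),np.array(c["tvec"]),K(c),np.array(c["distortion"]))[0][:,0]
def tri(*cp):
    A=np.zeros((3,3));b=np.zeros(3)
    for c,p in cp:
        o,d=ray(c,p);d=d/np.linalg.norm(d);M=np.eye(3)-np.outer(d,d);A+=M;b+=M@o
    return np.linalg.solve(A,b)
E
python3 - <<'E'
from h import *
d=pickle.load(open("v0.pkl","rb"));t,s=d["top"],d["scene"]
cv2.imwrite("pics/topc.png",cv2.resize(t["color"][130:265,160:480],None,fx=2.5,fy=2.5,interpolation=2))
cv2.imwrite("pics/scc.png",cv2.resize(s["color"][120:390,230:550],None,fx=2.2,fy=2.2,interpolation=2))
print(ray(t,(320,200)))
for n,p,q in [("case",(335,180),None),("pl",(317,221),(309,218)),("ps",(188,230),(265,148)),("ta",(355,220),(326,246)),("tb",(445,205),(394,335)),("purple",(460,233),(365,370)),("stamp",(447,178),(430,310)),("tray",(198,190),(301,146)),("stand",(226,237),None)]:
    print(n,onz(t,p,.01).round(3), tri((t,p),(s,q)).round(3) if q else "")
E
```

```text
(array([ 0.4230353 , -0.05609471,  1.26469466]), array([ 0.06081115,  0.01089442, -0.99810648]))
case [ 0.562 -0.092  0.01 ] 
pl [ 0.433 -0.031  0.01 ] [ 0.432 -0.031  0.009]
ps [0.416 0.383 0.01 ] [0.415 0.385 0.004]
ta [ 0.433 -0.152  0.01 ] [ 0.434 -0.152  0.013]
tb [ 0.472 -0.44   0.01 ] [ 0.472 -0.44   0.01 ]
purple [ 0.382 -0.483  0.01 ] [ 0.381 -0.483  0.01 ]
stamp [ 0.558 -0.45   0.01 ] [ 0.555 -0.438  0.053]
tray [0.543 0.349 0.01 ] [0.544 0.352 0.002]
stand [0.39  0.261 0.01 ]
```

View pics/topc.png

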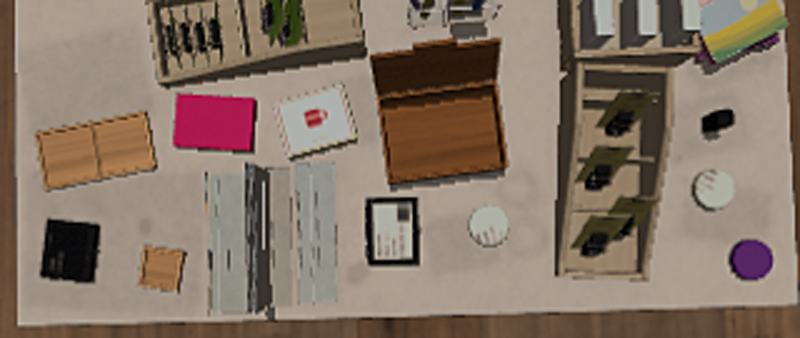

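View pics/scc.png

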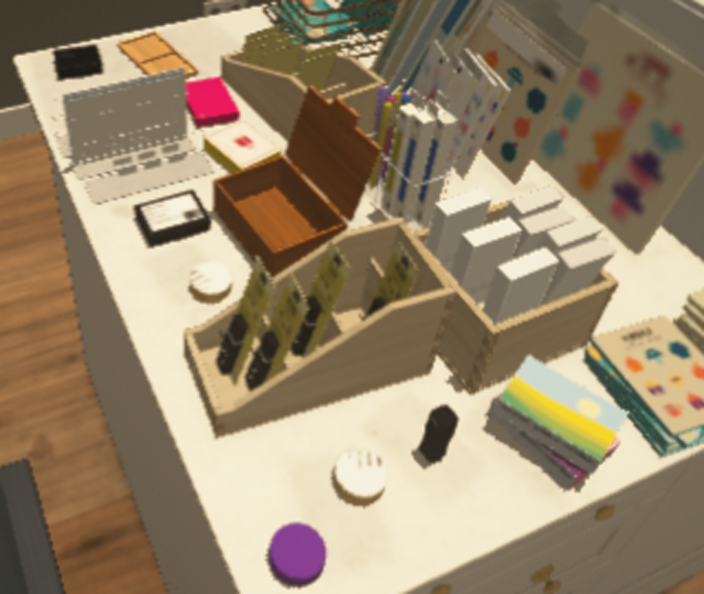

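The crops confirm one labelled pad, one plain black pad, two white tapes, one purple look-alike to leave alone, and one free-standing black stamp. The cards in the bin are not part of the job. Next I'll measure them.

```bash
python3 - <<'E'
from h import *
d=pickle.load(open("v0.pkl","rb"));t,s=d["top"],d["scene"]
T=lambda x,y:(160+x/2.5-.3,130+y/2.5-.3)
S=lambda x,y:(230+x/2.2-.3,120+y/2.2-.3)
def quad(n,pts,z):
    P=np.array([onz(t,T(*p),z) for p in pts])[:,:2]
    e=P-np.roll(P,-1,0)
    print(n,"ctr",P.mean(0).round(4),"sides",np.linalg.norm(e,axis=1).round(3),"ang",np.degrees(np.arctan2(e[:,1],e[:,0])).round(1))
quad("case rim",[(388,183),(507,168),(497,86),(380,96)],.054)
quad("tray",[(47,188),(156,166),(147,112),(37,135)],.01)
quad("stand",[(138,285),(179,291),(186,251),(145,245)],.012)
g=cv2.resize(t["color"],None,fx=4,fy=4,interpolation=2)
def seg(n,cx,cy,r,f,z):
    x0,y0=int((cx-r)*4),int((cy-r)*4);w=g[y0:y0+8*r,x0:x0+8*r].astype(int)
    m=f(w).astype(np.uint8);k,l,st,c=cv2.connectedComponentsWithStats(cv2.morphologyEx(m,cv2.MORPH_CLOSE,np.ones((15,15))))
    i=1+np.argmax(st[1:,4]);cn=max(cv2.findContours((l==i).astype(np.uint8),0,2)[0],key=len)
    b=(cv2.boxPoints(cv2.minAreaRect(cn))+[x0,y0]-1.5)/4
    P=np.array([onz(t,p,z) for p in b])[:,:2];e=P-np.roll(P,-1,0)
    print(n,"ctr",P.mean(0).round(4),"sides",np.linalg.norm(e,axis=1).round(3),"ang",np.degrees(np.arctan2(e[:,1],e[:,0])).round(1),b.mean(0).round(1))
dark=lambda w:w.max(2)<75
seg("pl",317,221,18,dark,.02);seg("ps",188,230,18,dark,.015)
for n,a,b in[("ta",355,220),("tb",445,205)]: seg(n,a,b,13,lambda w:w.min(2)>195,.018)
seg("stamp",447,178,12,dark,.05)
for n,a,b in [("rack far top",(207,172),(185,72)),("rack near top",(208,312),(68,95)),("lid tab",(438,42),(338,100)),("card",(583,110+125),(258,262)),("card2",(630,95),(403,240)),("binfarR",(672,70),(445,290)),("binback",(580,68),(400,222)),("stamp top",(719,110),(443,410)),("lidcorner",(372,55),(308,90)),("caseFL",(388,183),(215,180))]:
    print(n,tri((t,T(*a)),(s,S(*b))).round(3))
E
```

```text
case rim ctr [ 0.5479 -0.0964] sides [0.147 0.102 0.145 0.108] ang [  95.5 -175.1  -86.8    3.6]
tray ctr [0.5439 0.3479] sides [0.144 0.071 0.146 0.07 ] ang [  99.6 -171.3  -80.    10.3]
stand ctr [0.3907 0.265 ] sides [0.053 0.051 0.053 0.052] ang [ 80.3 168.9 -99.8 -11. ]
pl ctr [ 0.4386 -0.0408] sides [0.091 0.104 0.09  0.104] ang [ 88.3  -1.7 -91.6 178.5] [320.  219.1]
ps ctr [0.4156 0.3815] sides [0.077 0.072 0.077 0.072] ang [172.   81.3  -8.1 -98.5] [188.  230.1]Traceback (most recent call last):
  File "<stdin>", line 22, in <module>
  File "<stdin>", line 16, in seg
    return _wrapfunc(a, 'argmax', axis=axis, out=out, **kwds)
    return bound(*args, **kwds)
ValueError: attempt to get argmax of an empty sequence
```

```bash
python3 - <<'E'
from h import *
d=pickle.load(open("v0.pkl","rb"));t,s=d["top"],d["scene"]
T=lambda x,y:(160+x/2.5-.3,130+y/2.5-.3)
S=lambda x,y:(230+x/2.2-.3,120+y/2.2-.3)
def quad(n,pts,z):
    P=np.array([onz(t,T(*p),z) for p in pts])[:,:2]
    e=P-np.roll(P,-1,0)
    print(n,"ctr",P.mean(0).round(4),"sides",np.linalg.norm(e,axis=1).round(3),"ang",np.degrees(np.arctan2(e[:,1],e[:,0])).round(1))
quad("pl",[(366,198),(416,198),(418,263),(368,266)],.021)
quad("ps",[(46,221),(100,225),(95,283),(40,277)],.02)
for n,x,y in[("ta",489,226),("tb",714,189)]: print(n,onz(t,T(x,y),.018).round(4))
for n,a,b in [("rack far top",(207,172),(185,72)),("rack near top",(208,312),(68,95)),("lid tab",(438,42),(338,100)),("card",(583,110+125),(258,262)),("card2",(630,95),(403,240)),("binfarR",(672,70),(445,290)),("binback",(580,68),(400,222)),("stamp top",(719,110),(443,410)),("lidcorner",(372,55),(308,90)),("caseFL",(388,183),(215,180)),("whitebooks",(480,15),(425,110))]:
    print(n,tri((t,T(*a)),(s,S(*b))).round(3))
E
```

```text
pl ctr [ 0.4292 -0.0295] sides [0.063 0.082 0.063 0.086] ang [ 8.830e+01  1.000e-01 -8.820e+01 -1.799e+02]
ps ctr [0.4149 0.3802] sides [0.07  0.074 0.071 0.071] ang [ 84.2  -5.8 -97.6 173.2]
ta [ 0.4322 -0.152   0.018 ]
tb [ 0.4706 -0.4381  0.018 ]
rack far top [0.519 0.186 0.08 ]
rack near top [0.347 0.19  0.083]
lid tab [ 0.631 -0.087  0.18 ]
card [ 0.429 -0.254  0.144]
card2 [ 0.575 -0.304  0.167]
binfarR [ 0.602 -0.358  0.137]
binback [ 0.611 -0.255  0.134]
stamp top [ 0.563 -0.435  0.059]
lidcorner [ 0.628 -0.014  0.148]
caseFL [ 0.49  -0.027  0.051]
whitebooks [ 0.681 -0.147  0.19 ]
```

jog_arm(deltas="0.85 -1 -0.1 0 0 0.175;0.85 -1 -0.1 0 0 0.175;0.85 -1 -0.1 0 0 0.175;0.85 -1 -0.1 0 0 0.175;0.85 -1 -0.1 0 0 0.175;0.85 -1 -0.1 0 0 0.175;0.85 -1 -0.1 0 0 0.175;0.85 -1 -0.1 0 0 0.175;0.85 -1 -0.1 0 0 0.175;0.85 -1 -0.1 0 0 0.175;0.85 -1 -0.1 0 0 0.175;0.85 -1 -0.1 0 0 0.175;0.85 -1 -0.1 0 0 0.175;0.85 -1 -0.1 0 0 0.175;0.85 -1 -0.1 0 0 0.175")

```text
time: 2.02
eef_pos: [0.4306, 0.351, 0.2199]
tcp_rot: [-0.0, 1.0, -0.0, -0.0]
contact_force: [-0.5, -0.4, -0.3]
opening: 0.998
finger_force: 0.0
```

```bash
cat > w.py <<'E'
import sys,pickle,cv2,numpy as np
from plant import cams,get_state
n=sys.argv[1];cam=sys.argv[2] if len(sys.argv)>2 else "wrist"
c=cams.read_camera(cam);pickle.dump(c,open(n+".pkl","wb"));cv2.imwrite(f"pics/{n}.png",c["color"])
s=get_state();print(s["time"],s["eef_pos"],s["tcp_rot"],s["opening"])
E
python3 w.py w1
```

```text
2.075 [0.43231056 0.34903686 0.21963331] [ 5.52227716e-04  9.99999188e-01 -1.11258880e-03  2.84793552e-04] 0.9976283375121574
```

View pics/w1.png

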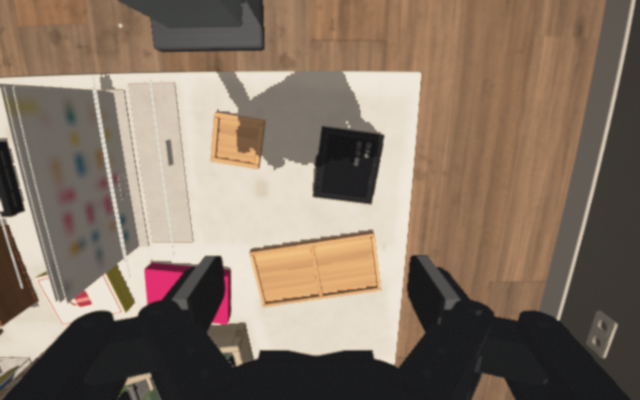

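Wrist view: small pad corners are about (320,126)-(384,134)-(374,203)-(313,195), tray (250,246)-(382,290), and stand (214,111)-(259,168).

```bash
cat >> h.py <<'E'
def quad(c,n,pts,z,w=4):
    g=cv2.cvtColor(c["color"],cv2.COLOR_BGR2GRAY)
    p=np.array(pts,np.float32).reshape(-1,1,2)
    if w: p=cv2.cornerSubPix(g,p,(w,w),(-1,-1),(3,50,.01))
    p=p[:,0];P=np.array([onz(c,q,z) for q in p])[:,:2];e=P-np.roll(P,-1,0)
    print(n,p.round(0).tolist(),"ctr",P.mean(0).round(4),"sides",np.linalg.norm(e,axis=1).round(3),"ang",np.degrees(np.arctan2(e[:,1],e[:,0])).round(1))
    return p
E
python3 - <<'E'
from h import *
c=pickle.load(open("w1.pkl","rb"));t=pickle.load(open("v0.pkl","rb"))["top"]
quad(c,"ps",[(320,126),(384,134),(374,203),(313,195)],.02)
quad(c,"tray",[(250,246),(374,232),(382,290),(263,306)],.01)
quad(c,"stand",[(214,111),(265,118),(259,168),(210,163)],.012)
T=lambda x,y:(160+x/2.5-.3,130+y/2.5-.3)
for n,a,b in [("ps",(347,163.5),T(70.5,251.5)),("tray",(317,268.5),T(97,150)),("stand",(237,140),T(162,268))]:
    print(n,tri((c,a),(t,b)).round(4))
E
```

```text
ps [[322.0, 126.0], [384.0, 135.0], [371.0, 204.0], [312.0, 196.0]] ctr [0.4159 0.3838] sides [0.064 0.073 0.064 0.074] ang [-98.3 172.4  82.4  -7.3]
tray [[250.0, 246.0], [373.0, 230.0], [378.0, 287.0], [264.0, 304.0]] ctr [0.5396 0.3511] sides [0.144 0.075 0.143 0.079] ang [ -82.2 -172.1   99.3    8.5]
stand [[216.0, 109.0], [265.0, 120.0], [259.0, 168.0], [210.0, 163.0]] ctr [0.39   0.2692] sides [0.051 0.051 0.053 0.056] ang [-101.8  169.8   83.7  -11.8]
ps [0.415  0.3846 0.0069]
tray [ 0.5458  0.3518 -0.0012]
stand [0.3903 0.2668 0.0046]
```

jog_arm(deltas="0 -1 0 0 0 0;0 -1 0 0 0 0;0 -1 0 0 0 0;0 -1 0 0 0 0;0 -1 0 0 0 0;0 -1 0 0 0 0;0 -1 0 0 0 0;0 -1 0 0 0 0;0 -1 0 0 0 0;0 -1 0 0 0 0;0 -1 0 0 0 0;0 -1 0 0 0 0;0 -1 0 0 0 0;0 -1 0 0 0 0;0 -1 0 0 0 0;0 -1 0 0 0 0;0 -1 0 0 0 0;0 -1 0 0 0 0;0 -1 0 0 0 0")

```text
time: 4.45
eef_pos: [0.4298, -0.0293, 0.2204]
tcp_rot: [0.0, 1.0, -0.0, 0.0]
contact_force: [-0.4, 0.0, -0.1]
opening: 1.002
finger_force: 0.0
```

```bash
python3 w.py w2
```

```text
4.5 [ 0.42996672 -0.03090011  0.22051196] [ 8.07020568e-04  9.99999200e-01 -9.37867828e-04  2.63302442e-04] 1.000362512839223
```

View pics/w2.png

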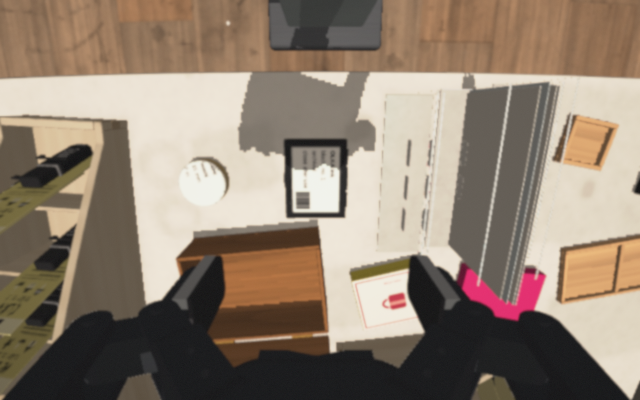

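Pad_large's top is about (284,139)-(347,217), tape_a is centred near (204,180), and the case's front rim runs (179,258)-(320,244).

```bash
python3 - <<'E'
from h import *
c=pickle.load(open("w2.pkl","rb"));t=pickle.load(open("v0.pkl","rb"))["top"]
quad(c,"pl",[(284,139),(347,139),(346,217),(287,217)],.021)
print("ta",onz(c,(203,179),.018).round(4))
T=lambda x,y:(160+x/2.5-.3,130+y/2.5-.3)
a=onz(c,(179,258),.054);b=onz(c,(320,244),.054);print("rim",a,b,np.linalg.norm(a-b),np.degrees(np.arctan2(*(b-a)[:2])))
a0=onz(c,(195,237),.0);b0=onz(c,(317,222),.0);print("base",a0,b0,np.linalg.norm(a0-b0),np.degrees(np.arctan2(*(b0-a0)[:2])))
for n,p,q in [("pl",(316,178),T(392,231)),("ta",(203,180),T(489,226)),("rimL",(320,244),T(388,183)),("rimR",(179,258),T(507,168)),("hingeL",(328,333),T(380,96))]: print(n,tri((c,p),(t,q)).round(4))
for yaw in [3.5,4.5,5.5]:
    for u in (a,b): pass
    m=(a+b+a0+b0)[:2]/4; y=np.radians(yaw); print(yaw,"case ctr",m+.054*np.array([np.cos(y),np.sin(y)]))
E
```

```text
pl [[284.0, 139.0], [346.0, 139.0], [344.0, 217.0], [287.0, 218.0]] ctr [ 0.4295 -0.0297] sides [0.063 0.084 0.063 0.085] ang [ -89.8 -179.9   91.3    0.6]
ta [ 0.4291 -0.1497  0.018 ]
rim [ 0.50411745 -0.17038145  0.054     ] [ 0.48822592 -0.02514229  0.054     ] 0.14610596387755456 -6.244253129592336
base [ 0.50373423 -0.17347585  0.        ] [ 0.48472857 -0.02790479  0.        ] 0.14680649958025746 -7.438426242671075
pl [ 0.4295 -0.0292  0.0126]
ta [ 0.4321 -0.1527  0.0098]
rimL [ 0.4884 -0.026   0.0536]
rimR [ 0.5038 -0.1725  0.0524]
hingeL [ 0.5962 -0.018   0.0544]
3.5 case ctr [ 0.54910082 -0.09592948]
4.5 case ctr [ 0.54903508 -0.09498931]
5.5 case ctr [ 0.54895294 -0.09405043]
```

jog_arm(deltas="0 -0.03 -1 0 0 0;0 0 -1 0 0 0;0 0 -1 0 0 0;0 0 -1 0 0 0;0 0 -1 0 0 0;0 0 -1 0 0 0;0 0 -1 0 0 0;0 0 -1 0 0 0;0 0 -1 0 0 0;0 0 -0.6 0 0 0;0 0 -0.35 0 0 0;0 0 0 0 0 0")

```text
time: 6.0
eef_pos: [0.4302, -0.0288, 0.0213]
tcp_rot: [0.0, 1.0, 0.0, -0.0]
contact_force: [-0.9, -0.8, 0.2]
opening: 0.998
finger_force: 0.0
```

jog_arm(deltas="0 0 0 0 0 0;0 0 0 0 0 0;0 0 0 0 0 0;0 0 0 0 0 0", gripper=0, squeeze=50)

```text
time: 6.5
eef_pos: [0.4314, -0.0291, 0.0225]
tcp_rot: [0.0, 1.0, -0.0, 0.001]
contact_force: [-0.8, 0.9, 5.7]
opening: 0.744
finger_force: 55.5
```

jog_arm(deltas="0 0 0.6 0 0 0;0 0 1 0 0 0;0 0 1 0 0 0;0 0 1 0 0 0;0 0 1 0 0 0;1 -0.545 0 0 0 0.175;1 -0.545 0 0 0 0.175;1 -0.545 0 0 0 0.175;1 -0.545 0 0 0 0.175;1 -0.545 0 0 0 0.175;0.95 -0.545 0 0 0 0.175;0 0 0 0 0 0")

```text
time: 8.0
eef_pos: [0.55, -0.0947, 0.1138]
tcp_rot: [-0.052, 0.999, -0.0, 0.0]
contact_force: [0.8, 0.5, -0.9]
opening: 0.746
finger_force: 55.2
```

```bash
python3 w.py w3
```

```text
8.05 [ 0.54907896 -0.09415235  0.11340066] [-5.20402825e-02  9.98644915e-01  1.91195634e-04 -3.26308069e-04] 0.7450549767128213
```

View pics/w3.png

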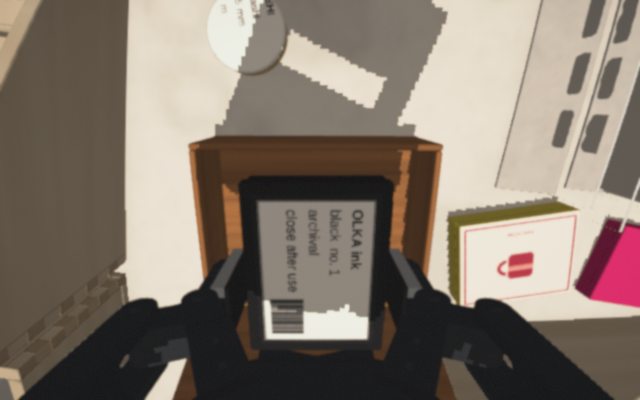

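```bash
python3 - <<'E'
from h import *
c=pickle.load(open("w3.pkl","rb"))
for n,p,z in [("rimFL",(190,146),.054),("rimFR",(441,147),.054),("rimF lower",(218,152),.054),("rimFmid",(316,137),.054),("padF",(243,179),.113),("padFr",(392,179),.113)]: print(n,onz(c,p,z).round(4))
E
```

```text
rimFL [ 0.5058 -0.1734  0.054 ]
rimFR [ 0.4913 -0.0273  0.054 ]
rimF lower [ 0.5077 -0.1569  0.054 ]
rimFmid [ 0.4933 -0.1007  0.054 ]
padF [ 0.5079 -0.1291  0.113 ]
padFr [ 0.5016 -0.0688  0.113 ]
```

jog_arm(deltas="0.03 0 -1 0 0 0;0 0 -1 0 0 0;0 0 -1 0 0 0;0 0 -0.7 0 0 0;0 0 -0.4 0 0 0;0 0 -0.28 0 0 0;0 0 0 0 0 0")

```text
time: 8.93
eef_pos: [0.5507, -0.0944, 0.0266]
tcp_rot: [-0.052, 0.999, -0.0, 0.001]
contact_force: [-0.8, 0.2, 1.3]
opening: 0.748
finger_force: 55.5
```

jog_arm(deltas="0 0 0 0 0 0;0 0 0 0 0 0;0 0 0.3 0 0 0", gripper=1)

```text
time: 9.3
eef_pos: [0.5495, -0.0941, 0.0315]
tcp_rot: [-0.052, 0.999, 0.0, -0.0]
contact_force: [-0.5, 0.0, -0.3]
opening: 1.002
finger_force: 0.0
```

jog_arm(deltas="0 0 1 0 0 0;0 0 1 0 0 0;0 0 1 0 0 0;-1 -0.475 0 0 0 0;-1 -0.475 0 0 0 0;-1 -0.475 0 0 0 0;-1 -0.475 0 0 0 0;-1 -0.475 0 0 0 0;-0.93 -0.475 0 0 0 0;0 0 -1 0 0 0;0 0 -1 0 0 0;0 0 -0.9 0 0 0;0 0 -0.42 0 0 0;0 0 0 0 0 0")

```text
time: 11.05
eef_pos: [0.4315, -0.1513, 0.0258]
tcp_rot: [-0.052, 0.999, -0.0, 0.0]
contact_force: [0.3, 0.8, -0.1]
opening: 1.001
finger_force: 0.0
```

jog_arm(deltas="0 0 0 0 0 0;0 0 0 0 0 0;0 0 0 0 0 0;0 0 0 0 0 0", gripper=0, squeeze=40)

```text
time: 11.55
eef_pos: [0.4319, -0.1514, 0.0266]
tcp_rot: [-0.052, 0.999, -0.0, 0.0]
contact_force: [-1.5, 1.1, 6.8]
opening: 0.568
finger_force: 40.4
```

```bash
python3 w.py w4
```

```text
11.6 [ 0.4319439  -0.15142556  0.02662445] [-5.23354233e-02  9.98629487e-01 -1.64447323e-04  3.53090094e-04] 0.5680227710366238
```

View pics/w4.png

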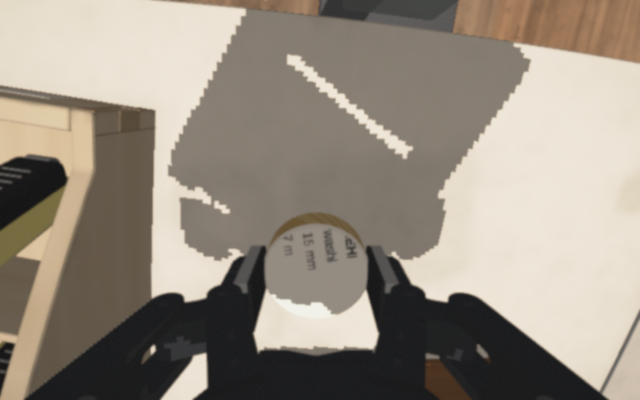

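jog_arm(deltas="0 0 0.7 0 0 0;0 0 1 0 0 0;0 0 1 0 0 0;0 1 1 0 0 0;0 1 1 0 0 0;0 1 1 0 0 0;0 1 0.3 0 0 -0.763;0 1 0 0 0 -0.763;0 1 0 0 0 -0.763;0 1 0 0 0 -0.763;0 1 0 0 0 -0.763;0 1 0 0 0 -0.763;0 1 0 0 0 -0.763;0 1 0 0 0 -0.763;0 1 0 0 0 -0.763;0 1 0 0 0 -0.763;0 1 0 0 0 -0.763;0 1 0 0 0 -0.763;0 1 0 0 0 -0.763;0 1 0 0 0 -0.763")

```text
time: 14.1
eef_pos: [0.4314, 0.1445, 0.152]
tcp_rot: [0.428, 0.9, -0.077, 0.035]
contact_force: [13.0, -2.2, -1.6]
opening: 0.531
finger_force: 0.0
```

jog_arm(deltas="0.528 0.983 0 0 0 -0.457;0.528 0.983 0 0 0 -0.457;0.528 0.983 0 0 0 -0.457;0.528 0.983 0 0 0 -0.457;0.528 0.983 0 0 0 -0.457;0.528 0.983 0 0 0 -0.457;0.528 0.983 0 0 0 -0.457;0.528 0.983 0 0 0 -0.457;0.528 0.983 0 0 0 -0.457;0.528 0.983 0 0 0 -0.457;0 0 0 0 0 0")

```text
time: 15.48
eef_pos: [0.5374, 0.3863, 0.1463]
tcp_rot: [0.651, 0.759, 0.001, 0.0]
contact_force: [0.3, -0.5, -0.7]
opening: 0.002
finger_force: 0.0
```

```bash
python3 w.py w5
```

```text
15.525 [0.53687955 0.38556821 0.14592704] [6.51479635e-01 7.58666105e-01 5.72030718e-05 1.55377928e-04] 0.0046507599711223
```

View pics/w5.png

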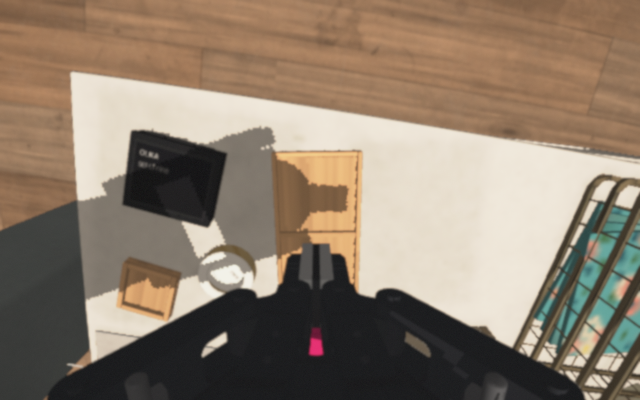

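The tape was knocked out of the grip, probably by the rack, which is taller than I estimated. It now lies near pixel (227,270). I'll look from the top and scene cameras.

```bash
python3 w.py t1 top; python3 w.py s1 scene; python3 - <<'E'
import cv2,numpy as np
a=cv2.imread("pics/t1.png")[130:265,160:400];b=cv2.imread("pics/s1.png")[120:265,230:390]
a=cv2.resize(a,(528,297),interpolation=2);b=cv2.resize(b,(328,297),interpolation=2)
a=cv2.resize(cv2.imread("pics/t1.png")[130:265,160:400],(533,300),interpolation=2)
b=cv2.resize(cv2.imread("pics/s1.png")[120:260,230:470],(514,300),interpolation=2)
cv2.imwrite("pics/m1.png",np.vstack([a,np.pad(b,((0,0),(0,19),(0,0)))]))
E
```

```text
15.575 [0.53663351 0.38511765 0.14567849] [ 6.51667244e-01  7.58504950e-01 -1.92043267e-04  7.63006661e-05] -0.003769396600946098
15.625 [0.53650224 0.38488286 0.14552305] [ 6.51835833e-01  7.58360052e-01 -2.79123418e-04 -1.01547210e-05] -0.00026896245459909717
```

View pics/m1.png

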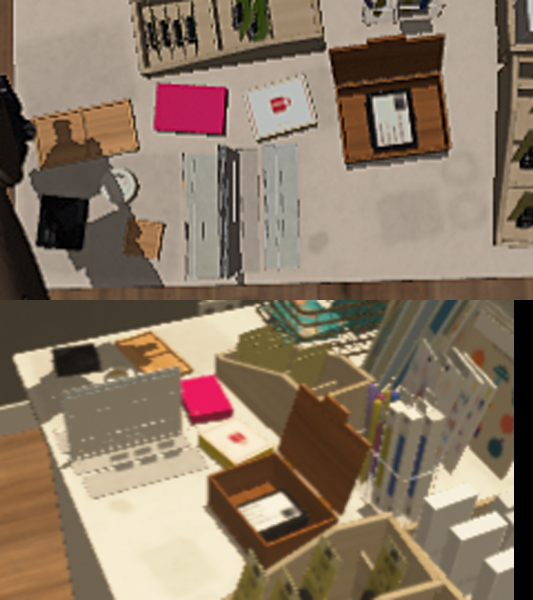

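```bash
python3 - <<'E'
from h import *
L=lambda n:pickle.load(open(n+".pkl","rb"))
w1,w2,w5,t1=map(L,["w1","w2","w5","t1"]);t,s=L("v0")["top"],L("v0")["scene"]
print("rack",tri((w1,(5,85)),(w2,(555,84))),tri((w1,(65,300)),(w2,(515,303))))
for a in [(208,312),(240,315)]:
  T=(160+a[0]/2.5-.3,130+a[1]/2.5-.3); print(tri((t,T),(s,(261,163))), tri((t,T),(w2,(555,84))))
p=(160+120/2.221,130+185/2.222)
print("tape",onz(w5,(229,272),.018),onz(t1,p,.018),tri((w5,(229,272)),(t1,p)))
E
```

```text
rack [0.33906983 0.13448573 0.12229522] [0.51177945 0.13795146 0.12156544]
[0.34726004 0.18962604 0.08258833] [0.33334985 0.2035889  0.02867265]
[0.34220099 0.14693094 0.11151141] [0.33645013 0.15065372 0.10047241]
tape [0.47040383 0.30664643 0.018     ] [0.46668866 0.29574174 0.018     ] [0.46738112 0.29919299 0.00549695]
```

jog_arm(deltas="-0.2125 -0.2625 0 0 0 0.982;-0.2125 -0.2625 0 0 0 0.982;-0.2125 -0.2625 0 0 0 0.982;-0.2125 -0.2625 0 0 0 0.982;-0.2125 -0.2625 0 0 0 0.982;-0.2125 -0.2625 0 0 0 0.982;-0.2125 -0.2625 0 0 0 0.982;-0.2125 -0.2625 0 0 0 0.982;-0.2125 -0.2625 0 0 0 0.982;-0.2125 -0.2625 0 0 0 0.982;-0.2125 -0.2625 0 0 0 0.982;-0.2125 -0.2625 0 0 0 0.982;-0.2125 -0.2625 0 0 0 0.982;-0.2125 -0.2625 0 0 0 0.982;-0.2125 -0.2625 0 0 0 0.982;-0.2125 -0.2625 0 0 0 0.982;0 0 0 0 0 0", gripper=0.8)

```text
time: 17.75
eef_pos: [0.4683, 0.3006, 0.1454]
tcp_rot: [-0.074, 0.997, -0.0, -0.0]
contact_force: [-0.0, -0.6, -0.0]
opening: 0.799
finger_force: 0.0
```

```bash
python3 w.py w6
```

```text
17.8 [0.46863106 0.30091315 0.14551719] [-7.42336503e-02  9.97240874e-01  1.36731732e-05  5.90042049e-05] 0.7999687512228442
```

View pics/w6.png

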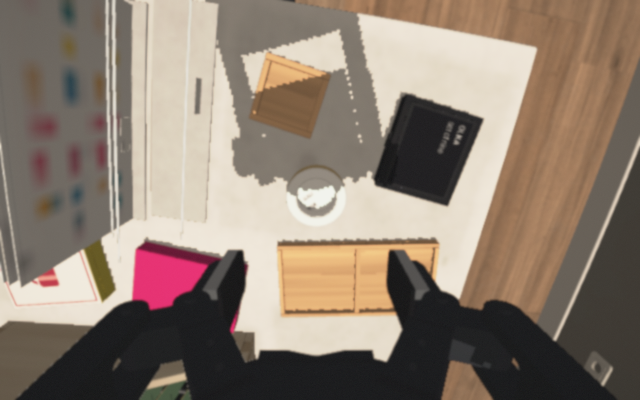

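Tape_a lies flat with its top centred near (316,197). The tray is at (278,242)-(439,240)-(432,316)-(282,315) and the stand is visible.

```bash
python3 - <<'E'
from h import *
c=pickle.load(open("w6.pkl","rb"))
for p in [(316,197),(288,197),(346,197),(316,226),(316,167)]: print(onz(c,p,.018).round(4))
quad(c,"tray",[(278,244),(439,242),(434,315),(282,315)],.010,0)
quad(c,"stand",[(266,52),(329,75),(311,137),(250,115)],.012,3)
quad(c,"ps",[(404,94),(483,119),(450,205),(376,184)],.020,0)
E
```

```text
[0.4664 0.3004 0.018 ]
[0.4698 0.2774 0.018 ]
[0.4627 0.3251 0.018 ]
[0.4919 0.3042 0.018 ]
[0.4414 0.2967 0.018 ]
tray [[278.0, 244.0], [439.0, 242.0], [434.0, 315.0], [282.0, 315.0]] ctr [0.5433 0.3523] sides [0.145 0.078 0.149 0.075] ang [ -80.9 -168.2   98.2    9.3]
stand [[266.0, 52.0], [329.0, 75.0], [310.0, 139.0], [250.0, 115.0]] ctr [0.3901 0.2675] sides [0.051 0.051 0.051 0.049] ang [-100.6  171.3   77.    -9. ]
ps [[404.0, 94.0], [483.0, 119.0], [450.0, 205.0], [376.0, 184.0]] ctr [0.4159 0.3834] sides [0.066 0.072 0.066 0.072] ang [-97.2 174.2  82.6  -5.6]
```

jog_arm(deltas="-0.1 0 -1 0 0 0;0 0 -1 0 0 0;0 0 -1 0 0 0;0 0 -1 0 0 0;0 0 -1 0 0 0;0 0 -0.6 0 0 0;0 0 -0.35 0 0 0;0 0 0 0 0 0")

```text
time: 18.8
eef_pos: [0.4668, 0.3014, 0.026]
tcp_rot: [-0.075, 0.997, -0.0, -0.0]
contact_force: [-1.3, 0.5, 0.1]
opening: 0.797
finger_force: 0.0
```

jog_arm(deltas="0 0 0 0 0 0;0 0 0 0 0 0;0 0 0 0 0 0", gripper=0, squeeze=50)

```text
time: 19.18
eef_pos: [0.4679, 0.3018, 0.0276]
tcp_rot: [-0.075, 0.997, 0.0, 0.001]
contact_force: [-1.2, -0.7, 5.0]
opening: 0.554
finger_force: 51.6
```

jog_arm(deltas="0 0 1 0 0 0;0 0 1 0 0 0;0 0 1 0 0 0;0.707 0.853 0 0 0 0;0.707 0.853 0 0 0 0;0.707 0.853 0 0 0 0;0.707 0.853 0 0 0 0;0.707 0.853 0 0 0 0;0 0 -1 0 0 0;0 0 -1 0 0 0;0 0 -0.5 0 0 0;0 0 -0.25 0 0 0;0 0 0 0 0 0")

```text
time: 20.8
eef_pos: [0.5371, 0.3862, 0.0317]
tcp_rot: [-0.075, 0.997, -0.0, -0.001]
contact_force: [-2.4, -2.7, 4.1]
opening: 0.55
finger_force: 51.9
```

jog_arm(deltas="0 0 0 0 0 0;0 0 0 0 0 0;0 0 1 0 0 0;0 0 1 0 0 0;0 0 1 0 0 0;0 0 1 0 0 0;0 0 0 0 0 0", gripper=0.85)

```text
time: 21.68
eef_pos: [0.5391, 0.3875, 0.1148]
tcp_rot: [-0.075, 0.997, 0.001, 0.003]
contact_force: [0.7, -0.5, 0.2]
opening: 0.85
finger_force: 0.0
```

```bash
python3 w.py w7; python3 w.py t7 top; python3 - <<'E'
import cv2
cv2.imwrite("pics/t7c.png",cv2.resize(cv2.imread("pics/t7.png")[130:265,160:290],None,fx=4,fy=4,interpolation=2))
E
```

```text
21.725 [0.53820856 0.38705319 0.11291543] [-7.53245315e-02  9.97158227e-01  4.91390845e-04  1.20119878e-03] 0.8489987529828584
21.775 [0.53750218 0.38666746 0.11152308] [-7.53078552e-02  9.97160328e-01  2.02159413e-05  8.15214720e-05] 0.8484770600837431
```

View pics/w7.png

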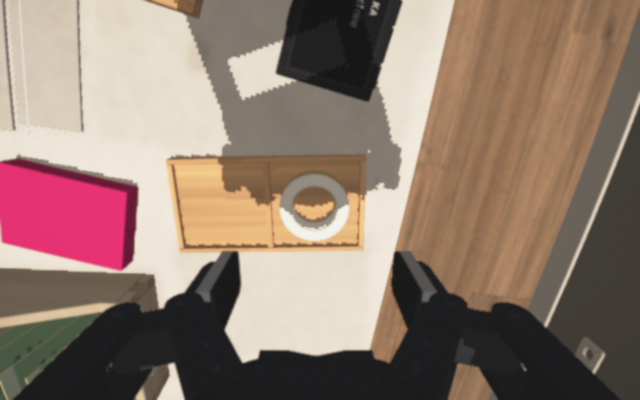

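Tape_a is centred in its pocket. But the view through it is now a hollow ring with wood showing and no printed label, so the knock turned it upside down and it has to be flipped. I'll regrip it, move to the free area behind the tray, tilt it about 75° to stand it on edge, and then tip it over.

jog_arm(deltas="0 0 -1 0 0 0;0 0 -1 0 0 0;0 0 -1 0 0 0;0 0 -0.6 0 0 0;0 0 -0.4 0 0 0;0 0 0 0 0 0")

```text
time: 22.52
eef_pos: [0.5374, 0.3866, 0.0307]
tcp_rot: [-0.075, 0.997, -0.0, -0.0]
contact_force: [-0.3, -0.7, 0.4]
opening: 0.845
finger_force: 0.0
```

jog_arm(deltas="0 0 0 0 0 0;0 0 0 0 0 0;0 0 0 0 0 0;0 0 1 0 0 0;0 0 1 0 0 0;0 0 1 0 0 0;0 0 1 0 0 0;0.91 -0.155 0.5 0 0 0.5;0.91 -0.155 0 0 0 0.5;0.91 -0.155 0 0 0 0.5;0.91 -0.155 0 0 0 0.5;0.91 -0.155 0 0 0 0.5;0.91 -0.155 0 0 0 0.5;0.91 -0.155 0 0 0 0.5;0 0 0 0 0 0", gripper=0, squeeze=60)

```text
time: 24.4
eef_pos: [0.6661, 0.3645, 0.1222]
tcp_rot: [-0.247, 0.969, 0.0, 0.001]
contact_force: [1.1, 0.5, -1.2]
opening: 0.544
finger_force: 61.5
```

```bash
python3 - <<'E'
from plant import get_state
import numpy as np
s=get_state();print(s["qpos"].round(3),s["eef_pos"].round(4),s["opening"])
from h import *
c=pickle.load(open("t7.pkl","rb"))
for p in [(194,152),(170,160),(215,155),(222,148),(194,125),(185,120)]: print(p,onz(c,p,0).round(3))
E
```

```text
[ 0.367  0.576  1.428 -0.     1.136 -1.702] [0.6661 0.3645 0.1222] 0.5439972385037146
(194, 152) [0.669 0.364 0.   ]
(170, 160) [0.645 0.444 0.   ]
(215, 155) [0.657 0.295 0.   ]
(222, 148) [0.679 0.272 0.   ]
(194, 125) [0.759 0.364 0.   ]
(185, 120) [0.776 0.394 0.   ]
```

jog_arm(deltas="0 0 0 0.42 -0.765 0;0 0 0 0.42 -0.765 0;0 0 0 0.42 -0.765 0;0 0 0 0.42 -0.765 0;0 0 0 0.42 -0.765 0;0 0 0 0.42 -0.765 0;0 0 0 0.42 -0.765 0;0 0 0 0.42 -0.765 0;0 0 0 0.42 -0.765 0;0 0 0 0.42 -0.765 0;0 0 0 0.42 -0.765 0;0 0 0 0.42 -0.765 0;0 0 0 0.42 -0.765 0;0 0 0 0.42 -0.765 0;0 0 0 0.42 -0.765 0;0 0 0 0 0 0")

```text
time: 26.4
eef_pos: [0.701, 0.3759, 0.2537]
tcp_rot: [-0.219, 0.85, 0.147, 0.455]
contact_force: [0.3, -1.2, 0.1]
opening: 0.543
finger_force: 61.5
```

```bash
python3 - <<'E'
from plant import get_state
from scipy.spatial.transform import Rotation as R
s=get_state();print(s["qpos"].round(3),s["eef_pos"].round(4),s["opening"],R.from_quat(s["tcp_rot"]).as_matrix().round(3))
E
```

```text
[ 0.301  0.232  1.839  1.192  0.237 -2.838] [0.701  0.3759 0.2537] 0.5431269680727051 [[-0.49  -0.506  0.71 ]
 [-0.239  0.861  0.449]
 [-0.838  0.05  -0.543]]
```

The outward tilt stopped at joint 5's limit. I'll undo it and tilt sideways instead, with the hand on the free left side.

jog_arm(deltas="0 0 0 -0.42 0.765 0;0 0 0 -0.42 0.765 0;0 0 0 -0.42 0.765 0;0 0 0 -0.42 0.765 0;0 0 0 -0.42 0.765 0;0 0 0 -0.42 0.765 0;0 0 0 -0.42 0.765 0;0 0 0 -0.42 0.765 0;0 0 0 -0.42 0.765 0;0 0 0 -0.42 0.765 0;0 0 0 -0.42 0.765 0;0 0 0 -0.42 0.765 0;0 0 0 -0.42 0.765 0;0 0 0 -0.42 0.765 0;0 0 0 -0.42 0.765 0;0 0 0 0 0 0")

```text
time: 28.4
eef_pos: [0.6997, 0.377, 0.2469]
tcp_rot: [-0.229, 0.963, -0.008, -0.145]
contact_force: [-0.4, -0.4, -0.5]
opening: 0.54
finger_force: 61.5
```

```bash
cat > st.py <<'E'
from plant import get_state
from scipy.spatial.transform import Rotation as R
s=get_state();print(s["time"],s["qpos"].round(3),s["eef_pos"].round(4),s["opening"],s["finger_force"],s["contact_force"]);print(R.from_quat(s["tcp_rot"]).as_matrix().round(3))
E
python3 st.py
```

```text
28.4 [ 0.361  0.716  1.006  0.021  1.71  -1.677] [0.6997 0.377  0.2469] 0.5402243850748004 61.49345758894924 [-0.3927827  -0.35637479 -0.46954351]
[[-0.853 -0.443 -0.275]
 [-0.439  0.895 -0.082]
 [ 0.283  0.051 -0.958]]
```

```bash
cat > rot.py <<'E'
import numpy as np
from plant import get_state
from scipy.spatial.transform import Rotation as R
def to(psi_deg,tilt=np.zeros(3)):
    s=get_state();y=np.array([np.cos(np.radians(psi_deg)),np.sin(np.radians(psi_deg)),0]);z=np.array([0,0,-1.])
    T=R.from_rotvec(tilt)*R.from_matrix(np.stack([np.cross(y,z),y,z],1))
    return (T*R.from_quat(s["tcp_rot"]).inv()).as_rotvec(),s["eef_pos"]
E
python3 - <<'E'
from rot import *
print(to(0));print(to(0,np.radians([-75,0,0])))
E
```

```text
(array([-0.23204629, -0.2594265 , -2.02127468]), array([0.69972394, 0.37702087, 0.24688212]))
(array([-1.01537262, -1.54893613, -1.55903586]), array([0.69972394, 0.37702087, 0.24688212]))
```

jog_arm(deltas="-0.11 -0.1 -0.147 -0.635 -0.968 -0.974;-0.11 -0.1 -0.147 -0.635 -0.968 -0.974;-0.11 -0.1 -0.147 -0.635 -0.968 -0.974;-0.11 -0.1 -0.147 -0.635 -0.968 -0.974;-0.11 -0.1 -0.147 -0.635 -0.968 -0.974;-0.11 -0.1 -0.147 -0.635 -0.968 -0.974;-0.11 -0.1 -0.147 -0.635 -0.968 -0.974;-0.11 -0.1 -0.147 -0.635 -0.968 -0.974;-0.11 -0.1 -0.147 -0.635 -0.968 -0.974;-0.11 -0.1 -0.147 -0.635 -0.968 -0.974;-0.11 -0.1 -0.147 -0.635 -0.968 -0.974;-0.11 -0.1 -0.147 -0.635 -0.968 -0.974;-0.11 -0.1 -0.147 -0.635 -0.968 -0.974;-0.11 -0.1 -0.147 -0.635 -0.968 -0.974;-0.11 -0.1 -0.147 -0.635 -0.968 -0.974;-0.11 -0.1 -0.147 -0.635 -0.968 -0.974;0 0 0 0 0 0")

```text
time: 30.52
eef_pos: [0.6642, 0.3443, 0.2001]
tcp_rot: [0.559, 0.562, -0.433, 0.43]
contact_force: [0.4, -0.4, -0.8]
opening: 0.546
finger_force: 61.5
```

```bash
python3 st.py;  python3 - <<'E'
from rot import *
print(to(0,np.radians([-75,0,0])),to(0,np.radians([-78,0,0])))
E
```

```text
30.525 [ 0.591  0.919  1.068 -1.059  1.971  0.595] [0.6642 0.3443 0.2001] 0.5460102095480396 61.50730753666721 [ 0.35261958 -0.39873854 -0.7702495 ]
[[-0.006  1.    -0.   ]
 [ 0.255  0.001 -0.967]
 [-0.967 -0.006 -0.255]]
(array([ 0.00369545, -0.00567742, -0.00117231]), array([0.66418219, 0.34429392, 0.20009125])) (array([-0.04866428, -0.00570672, -0.00102339]), array([0.66418219, 0.34429392, 0.20009125]))
```

jog_arm(deltas="0 0 -1 0 0 0;0 0 -1 0 0 0;0 0 -1 0 0 0;0 0 -1 0 0 0;0 0 -1 0 0 0;0 0 -1 0 0 0;0 0 -1 0 0 0;0 0 -0.8 0 0 0;0 0 -0.2 0 0 0;0 0 0 0 0 0")

```text
time: 31.78
eef_pos: [0.6645, 0.3451, 0.0429]
tcp_rot: [0.56, 0.56, -0.432, 0.431]
contact_force: [-0.2, -0.6, 0.5]
opening: 0.541
finger_force: 61.5
```

jog_arm(deltas="0 0 -0.1 0 0 0;0 0 0 0 0 0")

```text
time: 32.02
eef_pos: [0.6647, 0.3452, 0.0418]
tcp_rot: [0.561, 0.56, -0.431, 0.431]
contact_force: [-0.2, 0.3, 0.4]
opening: 0.546
finger_force: 61.5
```

jog_arm(deltas="0 0 -0.15 0 0 0;0 0 0 0 0 0")

```text
time: 32.28
eef_pos: [0.6642, 0.345, 0.0376]
tcp_rot: [0.56, 0.56, -0.432, 0.431]
contact_force: [0.0, -0.5, 0.2]
opening: 0.545
finger_force: 61.5
```

jog_arm(deltas="0 0 -0.15 0 0 0;0 0 0 0 0 0")

```text
time: 32.52
eef_pos: [0.6642, 0.3449, 0.0344]
tcp_rot: [0.56, 0.56, -0.432, 0.431]
contact_force: [-0.3, 0.1, -0.1]
opening: 0.543
finger_force: 61.5
```

jog_arm(deltas="0 0 -0.1 0 0 0;0 0 0 0 0 0")

```text
time: 32.78
eef_pos: [0.6644, 0.3451, 0.0331]
tcp_rot: [0.56, 0.56, -0.432, 0.431]
contact_force: [0.1, -0.4, 0.7]
opening: 0.543
finger_force: 61.5
```

jog_arm(deltas="0 0 -0.1 0 0 0;0 0 0 0 0 0")

```text
time: 33.02
eef_pos: [0.6645, 0.3454, 0.0326]
tcp_rot: [0.56, 0.559, -0.432, 0.432]
contact_force: [-1.7, 1.2, 4.8]
opening: 0.546
finger_force: 61.7
```

jog_arm(deltas="0 0 -0.08 0 0 0;0 0 0 0 0 0")

```text
time: 33.28
eef_pos: [0.6645, 0.3456, 0.0325]
tcp_rot: [0.561, 0.559, -0.432, 0.432]
contact_force: [-2.6, 0.2, 7.2]
opening: 0.543
finger_force: 61.8
```

jog_arm(deltas="0 0 0 0 0 0;0 0 0 0 0 0;0 0 0 0 0 0;0 0.3 0.08 0 0 0;0 0.5 0.13 0 0 0;0 1 0.26 0 0 0;0 1 0.26 0 0 0;0 1 0.3 0 0 0;0 0 1 0 0 0;0 0 1 0 0 0;0 0 1 0 0 0;0 0 1 0 0 0;0 0 1 0 0 0;0 0 0 0 0 0", gripper=0.8)

```text
time: 35.02
eef_pos: [0.6652, 0.4214, 0.1538]
tcp_rot: [0.562, 0.56, -0.43, 0.432]
contact_force: [-0.2, -0.4, 0.2]
opening: 0.8
finger_force: 0.0
```

```bash
python3 st.py; python3 w.py t8 top; python3 w.py s8 scene;  python3 - <<'E'
from rot import *
print(to(0))
import cv2
a=cv2.resize(cv2.imread("pics/t8.png")[135:210,160:240],None,fx=5,fy=5,interpolation=2)
b=cv2.resize(cv2.imread("pics/s8.png")[110:185,250:330],None,fx=5,fy=5,interpolation=2)
cv2.imwrite("pics/m8.png",np.hstack([a,b]))
from h import *
t=pickle.load(open("t8.pkl","rb"));s=pickle.load(open("s8.pkl","rb"))
for c in(t,s): print(proj(c,[[.664,.328,0],[.664,.328,.05]]))
g=t["color"].astype(int);y,x=np.where((g[140:180,185:225].min(2)>225));print(x.mean()+185 if len(x) else 0,len(x))
E
```

```text
35.025 [ 0.66   1.099  0.845 -1.032  2.045  0.601] [0.6652 0.4214 0.1538] 0.7995780641707113 0.0 [-0.20107903 -0.37669281  0.23057776]
[[ 0.004  1.     0.001]
 [ 0.259 -0.    -0.966]
 [-0.966  0.004 -0.259]]
35.075 [0.66473271 0.42114502 0.15163453] [ 0.56102852  0.56034482 -0.43055067  0.43114592] 0.8021915224864845
35.125 [0.66434285 0.42092353 0.14989783] [ 0.560241    0.56056478 -0.43153139  0.43090348] 0.7989888265170527
(array([ 1.31170116e+00, -9.55002753e-04, -4.92449627e-04]), array([0.66434285, 0.42092353, 0.14989783]))
[[205.01063987 153.17020482]
 [200.18891237 150.32442968]]
[[333.11103406 142.97833955]
 [333.33658086 131.37204809]]
0 0
```

```bash
cat > seg.py <<'E'
import sys
from h import *
def blobs(n,x0,y0,x1,y1,f):
    c=pickle.load(open(n+".pkl","rb"));w=c["color"][y0:y1,x0:x1];h=cv2.cvtColor(w,cv2.COLOR_BGR2HSV)
    k,l,st,ce=cv2.connectedComponentsWithStats(f(h,w.astype(int)).astype(np.uint8))
    for i in range(1,k):
        if st[i,4]>=8: print(n,"bbox",st[i,0]+x0,st[i,1]+y0,st[i,2],st[i,3],"n",st[i,4],"c",(ce[i]+[x0,y0]).round(1),"bgr",w[l==i].mean(0).round(0))
E
python3 - <<'E'
from seg import *
for s in (60,90): blobs("t8",185,135,225,172,lambda h,w:h[...,1]>s)
blobs("s8",320,120,350,152,lambda h,w:h[...,1]>70)
t=pickle.load(open("t8.pkl","rb"))["color"];v=pickle.load(open("v0.pkl","rb"))["top"]["color"]
d=np.abs(t.astype(int)-v).max(2)[135:172,185:225]>25
k,l,st,ce=cv2.connectedComponentsWithStats(d.astype(np.uint8))
for i in range(1,k):
    if st[i,4]>5: print("diff",st[i]+[185,135,0,0,0],ce[i]+[185,135],t[135:172,185:225][l==i].mean(0).round())
E
```

```text
t8 bbox 219 135 6 29 n 109 c [222.3 146.2] bgr [ 85. 104. 120.]
t8 bbox 196 144 9 17 n 94 c [199.3 152.3] bgr [ 77. 115. 141.]
t8 bbox 197 145 7 16 n 71 c [199.2 152.4] bgr [ 72. 115. 144.]
s8 bbox 320 120 30 8 n 142 c [331.3 122.4] bgr [70. 89. 99.]
s8 bbox 325 130 11 12 n 57 c [328.8 134.5] bgr [103. 155. 183.]
s8 bbox 329 134 21 18 n 248 c [341.4 144.5] bgr [ 71. 111. 129.]
diff [197 144  11  20 162] [201.7037037  153.40740741] [ 68.  91. 108.]
```

```bash
python3 - <<'E'
from h import *
L=lambda n:pickle.load(open(n+".pkl","rb"))
t=L("t8")
print("left top",onz(t,(196.2,152),.051)); print("base right",onz(t,(204.5,153.5),.0)); print("ends x",onz(t,(200,144.2),.0255),onz(t,(200,161),.0255))
print("bin",tri((L("w7"),(155,276)),(L("t1"),(223.5,162.4))))
from rot import *
print(to(90),to(-90))
E
```

```text
left top [0.65893569 0.34036384 0.051     ]
base right [0.66297167 0.32969248 0.        ]
ends x [0.68868768 0.33619118 0.0255    ] [0.63446175 0.3366653  0.0255    ]
bin [0.62706576 0.26369132 0.00441662]
(array([1.01691141, 1.01543174, 1.32021791]), array([0.66434285, 0.42092353, 0.14989783])) (array([ 1.01556991, -1.01704978, -1.32116065]), array([0.66434285, 0.42092353, 0.14989783]))
```

jog_arm(deltas="-0.01 -0.314 0 0.726 0.725 0.943;-0.01 -0.314 0 0.726 0.725 0.943;-0.01 -0.314 0 0.726 0.725 0.943;-0.01 -0.314 0 0.726 0.725 0.943;-0.01 -0.314 0 0.726 0.725 0.943;-0.01 -0.314 0 0.726 0.725 0.943;-0.01 -0.314 0 0.726 0.725 0.943;-0.01 -0.314 0 0.726 0.725 0.943;-0.01 -0.314 0 0.726 0.725 0.943;-0.01 -0.314 0 0.726 0.725 0.943;-0.01 -0.314 0 0.726 0.725 0.943;-0.01 -0.314 0 0.726 0.725 0.943;-0.01 -0.314 0 0.726 0.725 0.943;-0.01 -0.314 0 0.726 0.725 0.943;0 0 0 0 0 0;0 0 0 0 0 0", gripper=0.55)

```text
time: 37.12
eef_pos: [0.6609, 0.3333, 0.1486]
tcp_rot: [0.001, 1.0, -0.001, -0.0]
contact_force: [-0.0, 0.1, 0.2]
opening: 0.551
finger_force: 0.0
```

```bash
python3 st.py; python3 w.py w9; python3 - <<'E'
from seg import *
c=pickle.load(open("w9.pkl","rb"))
P=proj(c,[[.6625,.333,.051],[.6625,.342,.051],[.6625,.324,.051],[.688,.333,.0255],[.637,.333,.0255]]);print(P.round(0))
x,y=P[0].astype(int)
blobs("w9",x-60,y-70,x+60,min(y+70,400),lambda h,w:(h[...,1]>60)&(h[...,2]>60))
E
```

```text
37.125 [ 0.331  0.512  1.47  -0.002  1.16  -1.238] [0.6609 0.3333 0.1486] 0.5505930823403495 0.0 [-0.02436016  0.10088239  0.22952781]
[[-1.     0.002 -0.   ]
 [ 0.002  1.    -0.002]
 [ 0.    -0.002 -1.   ]]
37.175 [0.66077376 0.33372107 0.14883518] [ 3.38315086e-04  9.99999714e-01 -6.74973060e-04  5.12825745e-05] 0.5475499543606519
[[316. 212.]
 [328. 212.]
 [304. 212.]
 [316. 231.]
 [316. 172.]]
w9 bbox 304 171 26 64 n 1337 c [316.4 202.3] bgr [ 93. 136. 160.]
```

jog_arm(deltas="0.08 0 -1 0 0 0;0 0 -1 0 0 0;0 0 -1 0 0 0;0 0 -1 0 0 0;0 0 -0.8 0 0 0;0 0 -0.4 0 0 0;0 0 0 0 0 0")

```text
time: 38.05
eef_pos: [0.6629, 0.333, 0.0451]
tcp_rot: [0.0, 1.0, -0.0, 0.0]
contact_force: [0.2, 0.6, 0.3]
opening: 0.547
finger_force: 0.0
```

jog_arm(deltas="0 0 0 0 0 0;0 0 0 0 0 0;0 0 0 0 0 0;0 0 0 0 0 0", gripper=0, squeeze=30)

```text
time: 38.55
eef_pos: [0.664, 0.3334, 0.0473]
tcp_rot: [0.0, 1.0, 0.0, 0.002]
contact_force: [1.0, -0.2, 3.1]
opening: 0.202
finger_force: 33.0
```

jog_arm(deltas="0 0 1 0 0 0;0 0.5 1 0 0 0;0 0.5 1 0 0 0;0 0.5 0 -0.952 0 0;0 0 0 -0.952 0 0;0 0 0 -0.952 0 0;0 0 0 -0.952 0 0;0 0 0 -0.952 0 0;0 0 0 -0.952 0 0;0 0 0 -0.952 0 0;0 0 0 -0.952 0 0;0 0 0 -0.952 0 0;0 0 0 -0.952 0 0;0 0 0 -0.952 0 0;0 0 0 0 0 0")

```text
time: 40.42
eef_pos: [0.6622, 0.3645, 0.1045]
tcp_rot: [-0.001, 0.866, -0.5, 0.0]
contact_force: [-0.6, 0.1, -0.7]
opening: 0.202
finger_force: 32.6
```

jog_arm(deltas="0 0 -1 0 0 0;0 0 -1 0 0 0;0 0 -0.6 0 0 0;0 0 -0.2 0 0 0;0 0 0 0 0 0")

```text
time: 41.05
eef_pos: [0.6632, 0.363, 0.0496]
tcp_rot: [-0.0, 0.866, -0.5, 0.0]
contact_force: [-0.7, 1.4, 0.3]
opening: 0.202
finger_force: 32.6
```

jog_arm(deltas="0 0 -0.5 0 0 0;0 0 0 0 0 0")

```text
time: 41.3
eef_pos: [0.6628, 0.3629, 0.039]
tcp_rot: [-0.0, 0.866, -0.5, 0.0]
contact_force: [0.3, 0.3, -1.2]
opening: 0.203
finger_force: 32.6
```

jog_arm(deltas="0 0 -0.2 0 0 0;0 0 0 0 0 0")

```text
time: 41.55
eef_pos: [0.663, 0.363, 0.0355]
tcp_rot: [-0.0, 0.866, -0.5, 0.0]
contact_force: [0.1, -0.3, 0.3]
opening: 0.204
finger_force: 32.6
```

jog_arm(deltas="0 0 -0.15 0 0 0;0 0 0 0 0 0")

```text
time: 41.8
eef_pos: [0.663, 0.363, 0.0326]
tcp_rot: [-0.0, 0.866, -0.5, 0.0]
contact_force: [-0.8, 0.9, -0.7]
opening: 0.205
finger_force: 32.6
```

jog_arm(deltas="0 0 0.1 0 0 0;0 0 0 0 0 0;0 0.4 0.23 0 0 0;0 0.86 0.5 0 0 0;0 0.86 0.5 0 0 0;0 0.86 0.5 0 0 0;0 0 1 0 0 0;0 0 1 0.9 0 0;0 -0.5 1 0.95 0 0;0 -0.5 1 0.95 0 0;0 -0.5 0 0.95 0 0;0 -0.5 0 0.95 0 0;0 -0.5 0 0.95 0 0;0 -0.5 0 0.95 0 0;0 -0.5 0 0.95 0 0;0 0 0 0.95 0 0;0 0 0 0.95 0 0;0 0 0 0.98 0 0;0 0 0 0 0 0", gripper=0.33)

```text
time: 44.18
eef_pos: [0.6636, 0.3508, 0.1511]
tcp_rot: [0.001, 1.0, -0.003, 0.001]
contact_force: [0.6, 0.7, 0.2]
opening: 0.33
finger_force: 0.0
```

```bash
python3 st.py; python3 w.py w10;python3 w.py t10 top; python3 - <<'E'
from seg import *
c=pickle.load(open("w10.pkl","rb"))
P=proj(c,[[.6625,.34,.018],[.6625,.37,.018]]);print(P.round(0))
x,y=P[0].astype(int)
print("tan");blobs("w10",x-80,y-80,x+100,min(y+80,400),lambda h,w:(h[...,1]>70)&(h[...,2]>60))
blobs("t10",170,130,225,175,lambda h,w:(h[...,1]>60))
E
```

```text
44.175 [ 0.353  0.531  1.438 -0.006  1.172 -1.213] [0.6636 0.3508 0.1511] 0.330235450799285 0.0 [0.59451474 0.7128442  0.15071779]
[[-1.     0.003  0.002]
 [ 0.002  1.    -0.005]
 [-0.002 -0.005 -1.   ]]
44.225 [0.66342934 0.35157801 0.15073145] [ 8.46719902e-04  9.99995056e-01 -2.83970347e-03  1.05192725e-03] 0.3302952983614389
44.275 [0.66326835 0.35228508 0.15041559] [ 3.90771551e-04  9.99995588e-01 -2.78797263e-03  9.47417391e-04] 0.3288326631819576
[[304. 196.]
 [339. 196.]]
tan
w10 bbox 298 162 40 10 n 88 c [317.7 165.1] bgr [ 77.  99. 114.]
w10 bbox 224 240 11 35 n 143 c [229.8 259.5] bgr [67. 82. 95.]
t10 bbox 170 130 13 45 n 367 c [174.1 149.7] bgr [15. 18. 24.]
t10 bbox 218 130 7 34 n 139 c [222.2 143.1] bgr [ 87. 106. 122.]
t10 bbox 184 144 9 4 n 17 c [188.3 145.2] bgr [6. 4. 4.]
t10 bbox 195 152 11 10 n 24 c [201.9 157.9] bgr [39. 54. 64.]
```

View pics/w10.png

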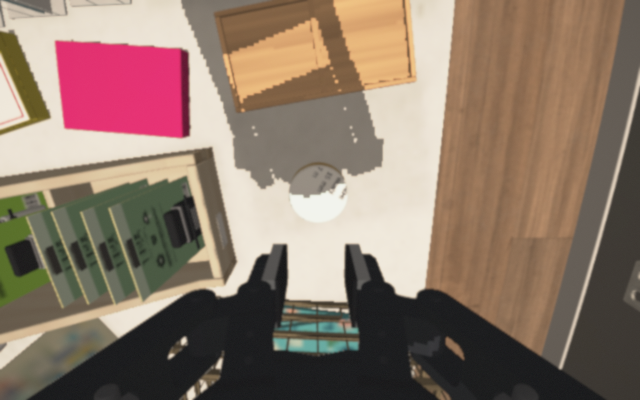

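Tape_a is the right way up again, with its printed label visible and its centre near (319,193).

```bash
python3 - <<'E'
from h import *
c=pickle.load(open("w10.pkl","rb"))
for p in [(319,193),(290,193),(348,193),(319,222)]: print(onz(c,p,.018).round(4))
E
python3 st.py
```

```text
[0.6601 0.3528 0.018 ]
[0.66   0.3282 0.018 ]
[0.6602 0.3773 0.018 ]
[0.6863 0.3528 0.018 ]
44.275 [ 0.355  0.532  1.437 -0.006  1.172 -1.212] [0.6633 0.3523 0.1504] 0.3288326631819576 0.0 [-0.21299777 -0.42931679 -0.10528138]
[[-1.     0.001  0.002]
 [ 0.001  1.    -0.006]
 [-0.002 -0.006 -1.   ]]
```

jog_arm(deltas="-0.15 0 -1 0 0 0;0 0 -1 0 0 0;0 0 -1 0 0 0;0 0 -1 0 0 0;0 0 -1 0 0 0;0 0 -0.8 0 0 0;0 0 -0.4 0 0 0;0 0 0 0 0 0", gripper=0.85)

```text
time: 45.28
eef_pos: [0.6599, 0.3526, 0.0248]
tcp_rot: [0.0, 1.0, -0.002, 0.0]
contact_force: [1.0, -0.2, 0.2]
opening: 0.852
finger_force: 0.0
```

jog_arm(deltas="0 0 0 0 0 0;0 0 0 0 0 0;0 0 0 0 0 0;0 0 1 0 0 0;0 0 1 0 0 0;0 0 1 0 0 0;-1 0.276 0 0 0 0.25;-1 0.276 0 0 0 0.25;-1 0.276 0 0 0 0.25;-1 0.276 0 0 0 0.25;-1 0.276 0 0 0 0.25;-1 0.276 0 0 0 0.25;-0.13 0 0 0 0 0;0 0 0 0 0 0", gripper=0, squeeze=60)

```text
time: 47.02
eef_pos: [0.5377, 0.3859, 0.0858]
tcp_rot: [-0.075, 0.997, -0.002, 0.001]
contact_force: [-0.5, -0.2, -0.4]
opening: 0.55
finger_force: 61.5
```

jog_arm(deltas="0 0 -1 0 0 0;0 0 -1 0 0 0;0 0 -0.5 0 0 0;0 0 -0.25 0 0 0;0 0 0 0 0 0")

```text
time: 47.65
eef_pos: [0.5376, 0.3856, 0.0315]
tcp_rot: [-0.075, 0.997, -0.003, -0.0]
contact_force: [-3.4, -2.8, 8.3]
opening: 0.548
finger_force: 62.3
```

jog_arm(deltas="0 0 0 0 0 0;0 0 0 0 0 0;0 0 1 0 0 0;0 0 1 0 0 0;0 0 1 0 0 0;0 0 1 0 0 0;0 0 0 0 0 0", gripper=0.85)

```text
time: 48.52
eef_pos: [0.5391, 0.3867, 0.114]
tcp_rot: [-0.075, 0.997, -0.001, 0.003]
contact_force: [0.8, 0.9, -0.2]
opening: 0.855
finger_force: 0.0
```

```bash
python3 st.py; python3 w.py w11; python3 - <<'E'
from seg import *
c=pickle.load(open("w11.pkl","rb"))
P=proj(c,[[.5375,.3866,.022],[.512,.3866,.022],[.5375,.412,.022]]);print(P.round(0))
x,y=P[0].astype(int)
blobs("w11",x-60,y-60,x+60,min(y+60,400),lambda h,w:(h[...,1]<45))
E
```

```text
48.525 [ 0.471  0.393  1.703 -0.005  1.04  -1.247] [0.5391 0.3867 0.114 ] 0.8553626195553946 0.0 [ 0.83312632  0.89632858 -0.21902543]
[[-0.989 -0.149  0.007]
 [-0.149  0.989 -0.002]
 [-0.007 -0.003 -1.   ]]
48.575 [0.53820663 0.38614458 0.11212988] [-0.07470302  0.99720267 -0.00158206  0.00194541] 0.8540614537295081
[[316. 210.]
 [322. 176.]
 [351. 215.]]
w11 bbox 256 150 120 120 n 3407 c [329.1 231.8] bgr [186. 201. 210.]
w11 bbox 281 177 69 67 n 3550 c [314.7 209.9] bgr [172. 181. 186.]
```

jog_arm(deltas="-0.874 -0.02 0 0 0 -0.404;-0.874 -0.02 0 0 0 -0.404;-0.874 -0.02 0 0 0 -0.404;-0.874 -0.02 0 0 0 -0.404;-0.874 -0.02 0 0 0 -0.404;-0.874 -0.02 0 0 0 -0.404;-0.874 -0.02 0 0 0 -0.404;0 0 -1 0 0 0;0 0 -1 0 0 0;0 0 -1 0 0 0;0 0 -0.8 0 0 0;0 0 -0.5 0 0 0;0 0 -0.15 0 0 0;0 0 0 0 0 0", gripper=1)

```text
time: 50.32
eef_pos: [0.4155, 0.3832, 0.0217]
tcp_rot: [0.067, 0.998, -0.002, 0.001]
contact_force: [-0.0, -0.4, 0.5]
opening: 1.004
finger_force: 0.0
```

jog_arm(deltas="0 0 0 0 0 0;0 0 0 0 0 0;0 0 0 0 0 0;0 0 0 0 0 0", gripper=0, squeeze=60)

```text
time: 50.82
eef_pos: [0.4162, 0.3838, 0.023]
tcp_rot: [0.066, 0.998, -0.001, 0.002]
contact_force: [-0.1, 0.6, 6.6]
opening: 0.743
finger_force: 67.1
```

jog_arm(deltas="0 0 1 0 0 0;0 0 1 0 0 0;0 0 1 0 0 0;0 0 1 0 0 0;0 0 1 0 0 0;0 -1 1 0 0 0;0 -1 1 0 0 0;0 -1 1 0 0 0;0 -1 1 0 0 0;0.5 -1 0 0 0 0.1;0.5 -1 0 0 0 0.1;0.5 -1 0 0 0 0.1;0.5 -1 0 0 0 0.1;0.5 -1 0 0 0 0.1;0.5 -1 0 0 0 0.1;0.5 -1 0 0 0 0.1;0.5 -1 0 0 0 0.1;0.5 -1 0 0 0 0.1;0.5 -1 0 0 0 0.1;0.5 -1 0 0 0 0.1")

```text
time: 53.32
eef_pos: [0.5254, 0.0824, 0.2023]
tcp_rot: [0.011, 1.0, -0.002, 0.001]
contact_force: [0.6, -0.5, -1.1]
opening: 0.743
finger_force: 66.4
```

jog_arm(deltas="0.134 -0.99 0 0 0 0.14;0.134 -0.99 0 0 0 0.14;0.134 -0.99 0 0 0 0.14;0.134 -0.99 0 0 0 0.14;0.134 -0.99 0 0 0 0.14;0.134 -0.99 0 0 0 0.14;0.134 -0.99 0 0 0 0.14;0.134 -0.99 -0.5 0 0 0.14;0.134 -0.99 -1 0 0 0.14;0 0 -1 0 0 0;0 0 0 0 0 0")

```text
time: 54.7
eef_pos: [0.548, -0.0949, 0.1502]
tcp_rot: [-0.051, 0.999, -0.001, -0.001]
contact_force: [1.1, -0.4, -0.0]
opening: 0.742
finger_force: 66.4
```

```bash
python3 st.py; python3 w.py w12; python3 w.py t12 top; python3 - <<'E'
from seg import *
c=pickle.load(open("w12.pkl","rb"))
P=proj(c,[[.55,-.0945,.025],[.507,-.1,.025]]);print(P.round(0))
blobs("t12",300,160,370,210,lambda h,w:(w.min(2)>110))
blobs("t12",300,160,370,210,lambda h,w:(w.max(2)<60))
blobs("t1",300,160,370,210,lambda h,w:(w.max(2)<60))
blobs("t1",300,160,370,210,lambda h,w:(w.min(2)>110))
t=pickle.load(open("t1.pkl","rb"))
print(proj(t,[[.55+a,-.0945+b,.025] for a,b in [(0,0),(-.043,.0325),(-.043,-.0325),(.043,-.0325),(.043,.0325)]]).round(1))
E
```

```text
54.7 [-0.353  0.133  1.951 -0.004  1.059 -2.024] [ 0.548  -0.0949  0.1502] 0.74249666511391 66.3599967956543 [ 1.10213586 -0.40001529 -0.01167202]
[[-0.995 -0.102 -0.002]
 [-0.102  0.995 -0.003]
 [ 0.003 -0.002 -1.   ]]
54.75 [ 0.54889379 -0.09503433  0.15147146] [-5.13260645e-02  9.98680261e-01 -1.83595248e-03 -8.45136210e-06] 0.7442010318406332
54.8 [ 0.5495177  -0.0951106   0.15233451] [-5.14464747e-02  9.98672899e-01 -2.21418786e-03  8.93655039e-04] 0.7403434569824283
[[317. 203.]
 [315. 150.]]
t12 bbox 300 160 11 44 n 279 c [303.8 175. ] bgr [142. 157. 170.]
t12 bbox 359 164 11 46 n 279 c [365.8 192.7] bgr [148. 163. 177.]
t12 bbox 300 160 69 50 n 1638 c [332.1 187.1] bgr [27. 33. 41.]
t12 bbox 358 188 4 11 n 25 c [360.1 193.3] bgr [18. 29. 45.]
t1 bbox 310 160 48 8 n 225 c [328.3 162.2] bgr [13. 27. 46.]
t1 bbox 312 164 50 35 n 420 c [337.7 177.7] bgr [15. 21. 31.]
t1 bbox 338 176 3 3 n 8 c [338.9 176.9] bgr [43. 46. 48.]
t1 bbox 337 198 22 3 n 22 c [347.5 199. ] bgr [31. 37. 45.]
t1 bbox 316 202 12 2 n 12 c [321.5 202.4] bgr [34. 38. 45.]
t1 bbox 300 160 70 50 n 1335 c [332.8 189.7] bgr [151. 165. 180.]
t1 bbox 328 173 18 23 n 302 c [335.6 184.3] bgr [165. 178. 182.]
[[336.  183.2]
 [326.1 197.1]
 [346.7 196.5]
 [345.8 169.4]
 [325.3 170. ]]
```

jog_arm(deltas="0 0 -1 0 0 0;0 0 -1 0 0 0;0 0 -1 0 0 0;0 0 -1 0 0 0;0 0 -0.7 0 0 0;0 0 -0.4 0 0 0;0 0 0 0 0 0")

```text
time: 55.68
eef_pos: [0.5494, -0.0951, 0.0495]
tcp_rot: [-0.051, 0.999, -0.002, 0.001]
contact_force: [-0.4, 0.5, -0.5]
opening: 0.741
finger_force: 66.4
```

jog_arm(deltas="0 0 -0.1 0 0 0;0 0 0 0 0 0")

```text
time: 55.92
eef_pos: [0.5497, -0.0953, 0.048]
tcp_rot: [-0.051, 0.999, -0.002, 0.001]
contact_force: [-0.9, 0.0, -0.1]
opening: 0.744
finger_force: 66.4
```

jog_arm(deltas="0 0 -0.05 0 0 0;0 0 0 0 0 0")

```text
time: 56.18
eef_pos: [0.5497, -0.0953, 0.0469]
tcp_rot: [-0.051, 0.999, -0.002, 0.001]
contact_force: [-0.2, -0.3, 0.5]
opening: 0.74
finger_force: 66.4
```

jog_arm(deltas="0 0 0 0 0 0;0 0 0 0 0 0;0 0 1 0 0 0;0 0 1 0 0 0;0 0 1 0 0 0;0 0 1 0 0 0;0 0 1 0 0 0;0 0 0 0 0 0", gripper=1)

```text
time: 57.18
eef_pos: [0.551, -0.0957, 0.1499]
tcp_rot: [-0.051, 0.999, -0.003, 0.003]
contact_force: [-0.1, -0.1, -0.5]
opening: 1.002
finger_force: 0.0
```

```bash
python3 st.py; python3 w.py w13; python3 - <<'E'
from seg import *
c=pickle.load(open("w13.pkl","rb"))
u=np.array([np.cos(np.radians(6)),np.sin(np.radians(6))]);v=np.array([-u[1],u[0]])
for L in (.038,.043):
  z=.045 if L==.038 else .025
  print(proj(c,[[*(np.array([.5497,-.095])+a*L*u+b*.0325*v),z] for a,b in [(-1,1),(-1,-1),(1,-1),(1,1)]]).round(0).tolist())
blobs("w13",200,100,450,330,lambda h,w:(w.max(2)<45))
E
```

```text
57.175 [-0.352  0.135  1.949 -0.004  1.048 -2.024] [ 0.551  -0.0957  0.1499] 1.0020176556369862 0.0 [-0.05007199 -0.13632354 -0.5302526 ]
[[-0.995 -0.103  0.007]
 [-0.103  0.995 -0.006]
 [-0.007 -0.007 -1.   ]]
57.225 [ 0.55004285 -0.09540131  0.14820682] [-0.05138912  0.99867274 -0.0027323   0.00211012] 1.0024263316392248
[[363.0, 155.0], [273.0, 156.0], [277.0, 250.0], [359.0, 250.0]]
[[359.0, 145.0], [277.0, 145.0], [280.0, 245.0], [356.0, 245.0]]
w13 bbox 274 145 88 98 n 7262 c [317.8 190.9] bgr [29. 28. 29.]
w13 bbox 280 219 4 16 n 31 c [281.  225.4] bgr [42. 42. 43.]
w13 bbox 351 234 6 14 n 31 c [353.9 241.5] bgr [43. 43. 44.]
w13 bbox 279 236 5 12 n 27 c [280.5 241.5] bgr [42. 42. 44.]
w13 bbox 321 245 16 3 n 24 c [328.4 246.4] bgr [42. 42. 44.]
w13 bbox 200 257 25 73 n 1251 c [210.7 293.1] bgr [26. 26. 27.]
w13 bbox 408 257 42 73 n 1843 c [426.5 298.6] bgr [27. 27. 27.]
w13 bbox 438 268 12 15 n 56 c [444.8 274.3] bgr [35. 34. 34.]
```

```bash
python3 - <<'E'
from h import *
L=lambda n:pickle.load(open(n+".pkl","rb"))
t,s=L("v0")["top"],L("v0")["scene"]
for p in [(325,141),(336,142),(345,141),(357,139)]: print(p,[onz(t,p,z)[:2].round(3).tolist() for z in (0,.1,.15,.2)])
S=lambda x,y:(230+x/2.2-.3,120+y/2.2-.3)
for p in [(378,195),(400,218),(425,228)]: print(p,onz(s,S(*p),0)[:2].round(3))
for n,z in(("tab",.18),): print(onz(t,(160+438/2.5,130+41/2.5),z))
# lid angle fit: tab tip from both
u=np.array([np.cos(.105),np.sin(.105),0]);h=np.array([.549,-.095,.054])+.054*u
for th in (1.6,1.7,1.8,1.9):
  P=h+.122*(-np.cos(th)*u+np.array([0,0,np.sin(th)])); print(th,P.round(3),proj(t,P).round(1),proj(s,P).round(1))
print("seen top",(160+438/2.5-.3,130+42/2.5-.3),"scene",S(338,103))
E
```

```text
(325, 141) [[0.691, -0.064], [0.67, -0.063], [0.659, -0.063], [0.649, -0.063]]
(336, 142) [[0.687, -0.099], [0.666, -0.096], [0.655, -0.094], [0.645, -0.093]]
(345, 141) [[0.689, -0.129], [0.668, -0.123], [0.658, -0.12], [0.647, -0.117]]
(357, 139) [[0.694, -0.168], [0.673, -0.159], [0.662, -0.155], [0.652, -0.15]]
(378, 195) [ 0.709 -0.089]
(400, 218) [ 0.712 -0.139]
(425, 228) [ 0.732 -0.168]
[ 0.63690624 -0.0907115   0.18      ]
1.6 [ 0.606 -0.089  0.176] [[334.9 157.6]] [[377.4 168.7]]
1.7 [ 0.618 -0.088  0.175] [[334.3 153.4]] [[381.2 167.7]]
1.8 [ 0.63  -0.086  0.173] [[333.7 149.3]] [[384.8 167.1]]
1.9 [ 0.642 -0.085  0.169] [[333.1 145.4]] [[388.3 166.9]]
seen top (334.9, 146.5) scene (383.3363636363636, 166.5181818181818)
```

jog_arm(deltas="0 0 0.84 0 0 0;0 0 0.84 0 0 0;0 0 0.84 0 0 0;0 0 0.84 0 0 0;1 0.1 0 0 0 0;1 0.1 0 0 0 0;1 0.1 0 0 0 0;1 0.1 0 0 0 0;1 0.1 0 0 0 0;0.1 0 0 0 0 0;0 0 0 0 0 0", gripper=0)

```text
time: 58.6
eef_pos: [0.6509, -0.0852, 0.2139]
tcp_rot: [-0.051, 0.999, -0.002, 0.0]
contact_force: [0.3, 0.7, 0.2]
opening: -0.001
finger_force: 0.0
```

jog_arm(deltas="0 0 -0.5 0 0 0;0 0 -0.5 0 0 0;0 0 -0.5 0 0 0;0 0 0 0 0 0")

```text
time: 59.1
eef_pos: [0.6542, -0.0849, 0.187]
tcp_rot: [-0.051, 0.999, -0.002, 0.005]
contact_force: [3.6, 2.1, 8.1]
opening: -0.0
finger_force: 3.9
```

jog_arm(deltas="0 0 1 0 0 0;0 0 0.3 0 0 0;0 0 0 0 0 0")

```text
time: 59.48
eef_pos: [0.6513, -0.0853, 0.2101]
tcp_rot: [-0.051, 0.999, -0.002, 0.001]
contact_force: [0.9, -0.8, -0.1]
opening: 0.001
finger_force: 0.0
```

```bash
python3 st.py; python3 w.py t14 top; python3 w.py s14 scene; python3 w.py w14; python3 - <<'E'
from seg import *
L=lambda n:pickle.load(open(n+".pkl","rb"))
v,s,t=L("v0"),L("s14"),L("t14")
f=lambda h,w:(h[...,0]<15)&(h[...,1]>110)&(h[...,2]>25)
for n in("s14",): blobs(n,340,140,420,250,f)
pickle.dump(v["scene"],open("s0.pkl","wb"));blobs("s0",340,140,420,250,f)
u=np.array([np.cos(.105),np.sin(.105),0]);h=np.array([.549,-.095,.054])+.054*u;vv=np.array([-u[1],u[0],0])
for th in (1.8,1.85,1.9,1.95,2.0):
  P=[h+.108*(-np.cos(th)*u+np.array([0,0,np.sin(th)]))+k*vv for k in(.075,-.075)]+[h+.122*(-np.cos(th)*u+np.array([0,0,np.sin(th)]))+k*vv for k in(.025,-.025)]; print(th,proj(s,P).round(1).tolist(),P[2].round(3))
E
```

```text
59.475 [-0.283  0.279  1.661 -0.004  1.199 -1.955] [ 0.6513 -0.0853  0.2101] 0.0005681736724380385 0.0 [ 0.85206336 -0.77904919 -0.14090465]
[[-0.995 -0.102  0.002]
 [-0.102  0.995 -0.004]
 [-0.002 -0.005 -1.   ]]
59.525 [ 0.65094495 -0.08525011  0.20938021] [-5.12781195e-02  9.98682213e-01 -2.07696976e-03  2.78302640e-04] 0.0024766005626917606
59.575 [ 0.65078499 -0.08514773  0.20891048] [-5.13289061e-02  9.98679931e-01 -1.93227334e-03 -6.49416936e-05] 0.0002063946367851302
59.625 [ 0.65072593 -0.08512401  0.20865884] [-5.12987777e-02  9.98681594e-01 -1.85664330e-03 -2.50328951e-04] -0.000925566095502406
s14 bbox 340 159 69 87 n 2512 c [372.2 199.9] bgr [26. 49. 80.]
s14 bbox 340 182 4 4 n 13 c [341.2 183.6] bgr [101. 110. 230.]
s0 bbox 340 159 63 87 n 3068 c [369.  203.4] bgr [27. 57. 96.]
s0 bbox 340 182 4 4 n 13 c [341.2 183.6] bgr [ 94. 103. 222.]
1.8 [[367.7, 157.6], [400.6, 187.1], [379.4, 162.3], [390.5, 172.1]] [ 0.628 -0.062  0.173]
1.85 [[369.2, 157.5], [402.2, 186.9], [381.1, 162.2], [392.2, 171.9]] [ 0.634 -0.061  0.171]
1.9 [[370.7, 157.5], [403.7, 186.8], [382.8, 162.2], [394.0, 171.8]] [ 0.639 -0.06   0.169]
1.95 [[372.1, 157.6], [405.2, 186.8], [384.5, 162.2], [395.6, 171.9]] [ 0.645 -0.06   0.167]
2.0 [[373.5, 157.7], [406.6, 186.9], [386.1, 162.4], [397.2, 172.0]] [ 0.651 -0.059  0.165]
```

```bash
python3 - <<'E'
from seg import *
L=lambda n:pickle.load(open(n+".pkl","rb"))
w,s,t,s0=L("w14"),L("s14"),L("t14"),L("v0")["scene"]
u=np.array([np.cos(.105),np.sin(.105),0]);h=np.array([.549,-.095,.054])+.054*u;vv=np.array([-u[1],u[0],0])
pt=lambda th,r,k:h+r*(-np.cos(th)*u+np.array([0,0,np.sin(th)]))+k*vv
for th in (1.8,1.9,2.0,2.1,2.2):
  print(th,"w",proj(w,[pt(th,.122,.02),pt(th,.122,-.02),pt(th,.108,.06),pt(th,.108,-.06)]).round(0).tolist(),"s corner",proj(s,pt(th,.108,-.075)).round(1))
f=lambda c:(lambda g:(g[...,0]<15)&(g[...,1]>110)&(g[...,2]>20))(cv2.cvtColor(c["color"],cv2.COLOR_BGR2HSV))
m,ms,m0=f(w),f(s),f(s0)
for k in(.06,-.06):
  x=int(proj(w,pt(1.95,.108,k))[0,0]);y=np.where(m[:,x])[0];print("col",x,"brown rows",y.min() if len(y) else None,y.max() if len(y) else None)
for r in range(170,200,4): 
  a=[np.where(q[r,340:430])[0] for q in(ms,m0)];print(r,[(v.max()+340) if len(v) else None for v in a])
E
```

```text
1.8 w [[355.0, 210.0], [281.0, 210.0], [422.0, 197.0], [214.0, 198.0]] s corner [[400.6 187.1]]
1.9 w [[354.0, 228.0], [282.0, 228.0], [419.0, 213.0], [217.0, 213.0]] s corner [[403.7 186.8]]
2.0 w [[352.0, 243.0], [284.0, 244.0], [415.0, 226.0], [221.0, 226.0]] s corner [[406.6 186.9]]
2.1 w [[351.0, 256.0], [285.0, 256.0], [411.0, 237.0], [224.0, 237.0]] s corner [[409.2 187.3]]
2.2 w [[349.0, 266.0], [287.0, 266.0], [408.0, 246.0], [228.0, 246.0]] s corner [[411.6 188. ]]
col 416 brown rows 170 217
col 218 brown rows 167 214
170 [np.int64(390), np.int64(389)]
174 [np.int64(393), np.int64(392)]
178 [np.int64(408), np.int64(408)]
182 [np.int64(407), np.int64(407)]
186 [np.int64(404), np.int64(404)]
190 [np.int64(402), np.int64(401)]
194 [np.int64(400), np.int64(399)]
198 [np.int64(398), np.int64(398)]
```

jog_arm(deltas="0.52 0.05 0 0 0 0;0 0 -0.4 0 0 0;0 0 -0.4 0 0 0;0 0 -0.4 0 0 0;0 0 0 0 0 0")

```text
time: 60.25
eef_pos: [0.6609, -0.084, 0.1841]
tcp_rot: [-0.051, 0.999, -0.002, -0.001]
contact_force: [-0.0, 0.1, -0.6]
opening: 0.002
finger_force: 0.0
```

jog_arm(deltas="0 0 -0.35 0 0 0;0 0 0 0 0 0")

```text
time: 60.5
eef_pos: [0.6614, -0.0841, 0.1781]
tcp_rot: [-0.051, 0.999, -0.002, 0.0]
contact_force: [0.9, 0.4, 0.0]
opening: -0.002
finger_force: 0.0
```

jog_arm(deltas="-0.9 -0.095 0 0 0 0;-0.9 -0.095 0 0 0 0;-0.9 -0.095 0 0 0 0;-0.9 -0.095 0 0 0 0;-0.9 -0.095 0 0 0 0;-0.6 -0.06 -0.4 0 0 0;-0.6 -0.06 -0.4 0 0 0;-0.55 -0.06 -0.4 0 0 0;0 0 0 0 0 0")

```text
time: 61.62
eef_pos: [0.5352, -0.097, 0.1531]
tcp_rot: [-0.051, 0.999, -0.001, -0.001]
contact_force: [0.1, -0.4, -0.2]
opening: 0.004
finger_force: 0.0
```

jog_arm(deltas="-0.42 -0.044 -0.66 0 0 0;-0.42 -0.044 -0.66 0 0 0;-0.42 -0.044 -0.66 0 0 0;-0.08 0 -0.5 0 0 0;-0.08 0 -0.5 0 0 0;-0.08 0 -0.5 0 0 0;0 0 0 0 0 0")

```text
time: 62.5
eef_pos: [0.5061, -0.0996, 0.084]
tcp_rot: [-0.051, 0.999, -0.002, -0.0]
contact_force: [0.2, -1.3, -0.1]
opening: 0.0
finger_force: 0.0
```

jog_arm(deltas="0 0 -0.25 0 0 0;0 0 0 0 0 0")

```text
time: 62.75
eef_pos: [0.5068, -0.0999, 0.08]
tcp_rot: [-0.051, 0.999, -0.002, 0.001]
contact_force: [-0.2, -0.2, 0.9]
opening: -0.001
finger_force: 0.0
```

jog_arm(deltas="0 0 -0.15 0 0 0;0 0 0 0 0 0")

```text
time: 63.0
eef_pos: [0.5072, -0.1001, 0.0794]
tcp_rot: [-0.052, 0.999, -0.002, 0.0]
contact_force: [-5.2, 1.3, 11.5]
opening: 0.002
finger_force: 5.9
```

jog_arm(deltas="0 0 -0.1 0 0 0;0 0 0 0 0 0;0 0 1 0 0 0;-0.5 -1 1 0 0 0;-0.5 -1 1 0 0 0;-0.5 -1 1 0 0 0;-0.5 -1 1 0 0 0;0 -1 1 0 0 0;0 -1 1 0 0 0;0 -1 0.3 0 0 0;0 -1 0 0 0 0;0 -1 0 0 0 0;0 -1 0 0 0 0;0 -1 0 0 0 0;0 -1 0 0 0 0;0 -1 0 0 0 0;0 -1 0 0 0 0;0 -1 0 0 0 0;0 -1 0 0 0 0;0 0 0 0 0 0", gripper=1)

```text
time: 65.5
eef_pos: [0.4665, -0.4214, 0.221]
tcp_rot: [-0.051, 0.999, -0.002, 0.001]
contact_force: [0.1, 0.4, 0.1]
opening: 1.002
finger_force: 0.0
```

```bash
python3 st.py; python3 w.py t15 top; python3 w.py s15 scene; python3 w.py w15; python3 - <<'E'
from seg import *
L=lambda n:pickle.load(open(n+".pkl","rb"))
t,s=L("t15"),L("s15")
u=np.array([np.cos(.105),np.sin(.105),0]);h=np.array([.549,-.095,.054])+.054*u;vv=np.array([-u[1],u[0],0])
f=lambda h,w:(h[...,0]<15)&(h[...,1]>110)&(h[...,2]>25)
blobs("t15",300,150,375,215,f);blobs("s15",320,140,420,250,f)
for th in(0,.05,.1,.2):
  P=[h+r*(-np.cos(th)*u+np.array([0,0,np.sin(th)]))+k*vv+[0,0,.006*(r<.11)] for r,k in[(.108,.075),(.108,-.075),(0,.075),(0,-.075),(.122,0)]]
  print(th,proj(t,P).round(1).tolist(),proj(s,P).round(1).tolist())
# white and purple/dark objects in wrist
w=L("w15")
print(proj(w,[[.4706,-.438,.018],[.558,-.438,.068],[.382,-.483,.018]]).round(0))
blobs("w15",0,0,640,300,lambda h,w:(w.max(2)<50))
E
```

```text
65.5 [-8.950e-01  2.080e-01  1.725e+00 -2.000e-03  1.204e+00 -2.567e+00] [ 0.4665 -0.4214  0.221 ] 1.0024173639433245 0.0 [0.11678434 0.36021321 0.08562447]
[[-0.995 -0.101  0.002]
 [-0.101  0.995 -0.004]
 [-0.001 -0.004 -1.   ]]
65.55 [ 0.46657983 -0.42044804  0.22090259] [-5.09244862e-02  9.98700709e-01 -1.80508949e-03  5.76983305e-04] 0.9949592050851332
65.6 [ 0.4666354  -0.41984194  0.22086585] [-5.12024189e-02  9.98686703e-01 -1.70253695e-03  5.31185883e-04] 1.0025814264026436
65.65 [ 0.46674014 -0.4194665   0.22091089] [-5.14697899e-02  9.98672841e-01 -1.76164404e-03  5.59500351e-04] 1.0018728516614035
t15 bbox 311 163 52 43 n 1685 c [336.8 184. ] bgr [ 37.  71. 117.]
s15 bbox 359 140 6 6 n 13 c [360.8 142.4] bgr [27. 37. 49.]
s15 bbox 343 140 77 58 n 1001 c [381.5 160.8] bgr [30. 40. 53.]
s15 bbox 402 140 18 12 n 97 c [413.1 143.7] bgr [50. 70. 92.]
s15 bbox 351 145 8 6 n 15 c [354.7 147.2] bgr [28. 38. 50.]
s15 bbox 336 147 5 7 n 12 c [338.4 150.1] bgr [30. 40. 53.]
s15 bbox 357 147 9 9 n 21 c [361.2 151. ] bgr [28. 38. 50.]
s15 bbox 337 182 7 4 n 19 c [340.3 183.7] bgr [105.
[... 1017 characters left out ...]
34. 35. 36.]
w15 bbox 434 159 27 22 n 415 c [447.  169.3] bgr [34. 35. 37.]
w15 bbox 525 199 11 3 n 19 c [530.2 199.9] bgr [40. 44. 48.]
w15 bbox 430 201 15 28 n 166 c [436.7 214.1] bgr [26. 28. 29.]
w15 bbox 470 221 12 4 n 25 c [475.5 222.2] bgr [40. 44. 47.]
w15 bbox 445 228 27 21 n 402 c [458.3 238.1] bgr [33. 34. 35.]
w15 bbox 278 240 21 43 n 684 c [288.5 261.9] bgr [32. 32. 33.]
w15 bbox 403 255 42 45 n 1056 c [419.5 282.6] bgr [27. 27. 28.]
w15 bbox 188 257 36 43 n 901 c [209.7 283.4] bgr [26. 26. 27.]
w15 bbox 164 268 30 32 n 208 c [177.6 285.1] bgr [34. 33. 34.]
w15 bbox 439 269 30 31 n 196 c [453.9 285.4] bgr [34. 33. 33.]
w15 bbox 482 298 10 2 n 13 c [485.7 298.8] bgr [38. 42. 45.]
```

```bash
python3 - <<'E'
from seg import *
w=pickle.load(open("w15.pkl","rb"));g=cv2.cvtColor(w["color"],cv2.COLOR_BGR2GRAY)
c=cv2.HoughCircles(g[130:240,240:360],cv2.HOUGH_GRADIENT,1,15,param1=80,param2=12,minRadius=17,maxRadius=28)
for x,y,r in c[0][:4]:
    p=(x+240,y+130);P=onz(w,p,.018);print(p,r,P.round(4),np.linalg.norm(onz(w,(p[0]+r,p[1]),.018)-P))
blobs("w15",255,140,345,225,lambda h,w:(h[...,1]>75))
# stamp: body silhouette 278-298 x 240-282
for p,z in [((288.5,280),.068),((288.5,242),0.0)]: print(onz(w,p,z).round(4))
P=lambda x,y:[[x+a,y+b,z] for z in(0,.039) for a in(-.011,.011) for b in(-.011,.011)]
print(proj(w,P(.558,-.438)).round(0).tolist())
E
```

```text
(np.float32(299.5), np.float32(179.5)) 20.5 [ 0.4688 -0.4377  0.018 ] 0.021818232289785987
[ 0.5606 -0.4382  0.068 ]
[ 0.5503 -0.4447  0.    ]
[[285.0, 239.0], [304.0, 241.0], [284.0, 256.0], [302.0, 257.0], [282.0, 254.0], [302.0, 256.0], [280.0, 272.0], [300.0, 274.0]]
```

jog_arm(deltas="0.01 -0.058 -0.375 0 0 -0.953;0.01 -0.058 -0.375 0 0 -0.953;0.01 -0.058 -0.375 0 0 -0.953;0.01 -0.058 -0.375 0 0 -0.953;0.01 -0.058 -0.375 0 0 -0.953;0.01 -0.058 -0.375 0 0 -0.953;0.01 -0.058 -0.375 0 0 -0.953;0.01 -0.058 -0.375 0 0 -0.953;0.01 -0.058 -0.375 0 0 -0.953;0.01 -0.058 -0.375 0 0 -0.953;0.01 -0.058 -0.375 0 0 -0.953;0.01 -0.058 -0.375 0 0 -0.953;0.01 -0.058 -0.375 0 0 -0.953;0.01 -0.058 -0.375 0 0 -0.953;0.01 -0.058 -0.375 0 0 -0.953;0.01 -0.058 -0.375 0 0 -0.953;0 0 0 0 0 0", gripper=0.85)

```text
time: 67.78
eef_pos: [0.4698, -0.4373, 0.1004]
tcp_rot: [0.652, 0.758, -0.002, -0.002]
contact_force: [-0.0, 0.3, 0.2]
opening: 0.847
finger_force: 0.0
```

```bash
python3 st.py; python3 w.py w16; python3 - <<'E'
from seg import *
w=pickle.load(open("w16.pkl","rb"));g=cv2.cvtColor(w["color"],cv2.COLOR_BGR2GRAY)
q=proj(w,[[.4695,-.438,.018],[.4695,-.4125,.018],[.4695,-.4635,.018]]);print(q.round(0))
x,y=q[0].astype(int)
c=cv2.HoughCircles(g[y-60:y+60,x-60:x+60],cv2.HOUGH_GRADIENT,1,15,param1=80,param2=12,minRadius=25,maxRadius=45)
if c is not None:
  for a,b,r in c[0][:3]:
    p=(a+x-60,b+y-60);P=onz(w,p,.018);print(p,r,P.round(4),np.linalg.norm(onz(w,(p[0]+r,p[1]),.018)-P))
print(proj(w,[[.558,-.44,.03],[.558,-.44,.068]]).round(0))
E
```

```text
67.775 [-0.906  0.372  1.76  -0.005  1.012 -1.054] [ 0.4698 -0.4373  0.1004] 0.8465166566675476 0.0 [-0.00983626  0.3180614   0.20243028]
[[-0.15   0.989 -0.005]
 [ 0.989  0.15  -0.   ]
 [ 0.001 -0.005 -1.   ]]
67.825 [ 0.47002251 -0.43770352  0.1010001 ] [ 0.65170466  0.75846942 -0.0018477  -0.00132504] 0.8540528992931852
[[316. 218.]
 [321. 183.]
 [310. 251.]]
(np.float64(318.5), np.float64(212.5)) 33.3 [ 0.4708 -0.4337  0.018 ] 0.023080918504615223
(np.float64(324.5), np.float64(227.5)) 44.4 [ 0.4766 -0.4441  0.018 ] 0.031248349460264994
(np.float64(345.5), np.float64(160.5)) 29.4 [ 0.4829 -0.3953  0.018 ] 0.0194446112028529
[[444. 245.]
 [470. 273.]]
```

jog_arm(deltas="0 0.07 -1 0 0 0;0 0 -1 0 0 0;0 0 -1 0 0 0;0 0 -0.5 0 0 0;0 0 -0.25 0 0 0;0 0 0 0 0 0")

```text
time: 68.58
eef_pos: [0.4699, -0.4372, 0.0259]
tcp_rot: [0.653, 0.758, -0.002, -0.001]
contact_force: [-0.1, -0.2, -0.4]
opening: 0.853
finger_force: 0.0
```

jog_arm(deltas="0 0 0 0 0 0;0 0 0 0 0 0;0 0 0 0 0 0;0 0 0.5 0 0 0;0 0 1 0 0 0;0 0 1 0 0 0;0 0 1 0 0 0;0 0 1 0 0 0;0 0 1 0 0 0;0 0 1 0 0 0;0 0 1 0 0 0;0 0 1 0 0 0;0 0 1 0 0 0;0 0 0.3 0 0 0;0 0 0 0 0 0", gripper=0, squeeze=60)

```text
time: 70.45
eef_pos: [0.47, -0.4372, 0.2225]
tcp_rot: [0.653, 0.758, -0.002, -0.001]
contact_force: [-0.1, -1.4, -0.1]
opening: 0.541
finger_force: 61.5
```

```bash
python3 st.py; python3 w.py w17; python3 - <<'E'
from seg import *
w=pickle.load(open("w17.pkl","rb"))
P=lambda x,y:[[x+a,y+b,z] for z in(0,.068) for a in(-.011,.011) for b in(-.011,.011)]
q=proj(w,P(.558,-.44));print(q.round(0).tolist())
x,y=q.mean(0).astype(int)
blobs("w17",max(x-60,0),y-60,x+60,y+60,lambda h,w:(w.max(2)<60))
q=proj(w,[[.4695,-.437,.0],[.4695,-.437,.205]]);print(q.round(0))
E
```

```text
70.45 [-0.906  0.238  1.687 -0.005  1.217 -1.053] [ 0.47   -0.4372  0.2225] 0.5412712431930924 61.45595647394657 [-0.07920076 -1.3953014  -0.07713803]
[[-0.148  0.989 -0.004]
 [ 0.989  0.148 -0.002]
 [-0.002 -0.004 -1.   ]]
70.5 [ 0.46973581 -0.43681868  0.22156755] [ 0.65260999  0.75769029 -0.00186423 -0.00146683] 0.5447496592795248
[[381.0, 197.0], [385.0, 178.0], [400.0, 200.0], [404.0, 181.0], [395.0, 217.0], [400.0, 194.0], [418.0, 220.0], [424.0, 198.0]]
w17 bbox 382 182 35 35 n 819 c [399.3 199.2] bgr [34. 35. 36.]
w17 bbox 366 247 7 10 n 44 c [368.4 252. ] bgr [36. 36. 38.]
[[316. 175.]
 [315. 260.]]
```

jog_arm(deltas="0.1 1 0 0 0 0;0.1 1 0 0 0 0;0.1 1 0 0 0 0;0.1 1 0 0 0 0;0.1 1 0 0 0 0;0.1 1 0 0 0 0;0.1 1 0 0 0 0;0.1 1 0 0 0 0;0.1 1 0 0 0 0;0.1 1 0 0 0 0;0.1 1 0 0 0 0;0.1 1 0 0 0 0;0.1 1 0 0 0 0;0.1 1 0 0 0 0;0.1 1 0 0 0 0;0.1 1 0 0 0 0;0.1 1 0 0 0 0;0.1 1 0 0 0 0;0.1 1 0 0 0 0;0.1 1 0 0 0 0")

```text
time: 73.0
eef_pos: [0.51, -0.0357, 0.2221]
tcp_rot: [0.653, 0.758, -0.002, -0.001]
contact_force: [-0.0, -0.2, -0.5]
opening: 0.543
finger_force: 61.5
```

jog_arm(deltas="0.1 1 0 0 0 0;0.1 1 0 0 0 0;0.1 1 0 0 0 0;0.1 1 0 0 0 0;0.1 1 0 0 0 0;0.1 1 0 0 0 0;0.1 1 0 0 0 0;0.1 1 0 0 0 0;0.1 1 0 0 0 0;0.1 1 0 0 0 0;0.1 1 0 0 0 0;0.1 1 0 0 0 0;0.1 1 0 0 0 0;0.1 1 -0.5 0 0 0;0.1 1 -1 0 0 0;0.1 1 -1 0 0 0;0.1 1 -1 0 0 0;0.1 0.5 -1 0 0 0;0 0 0 0 0 0")

```text
time: 75.38
eef_pos: [0.5444, 0.313, 0.1291]
tcp_rot: [0.652, 0.758, -0.004, -0.002]
contact_force: [0.4, -0.1, -0.4]
opening: 0.543
finger_force: 61.5
```

```bash
python3 st.py
```

```text
75.375 [ 0.361  0.311  1.78  -0.     1.06   0.211] [0.5444 0.313  0.1291] 0.54282944173119 61.488211642135866 [ 0.35577951 -0.06833653 -0.36868734]
[[-0.149  0.989 -0.009]
 [ 0.989  0.149 -0.004]
 [-0.002 -0.009 -1.   ]]
```

jog_arm(deltas="0.2 0.1 -1 0 0 0;0 0 -1 0 0 0;0 0 -1 0 0 0;0 0 -1 0 0 0;0 0 -0.5 0 0 0;0 0 0 0 0 0")

```text
time: 76.12
eef_pos: [0.5493, 0.3147, 0.0408]
tcp_rot: [0.653, 0.758, -0.003, -0.002]
contact_force: [-0.3, -1.2, 0.5]
opening: 0.546
finger_force: 61.5
```

jog_arm(deltas="0 0 -0.3 0 0 0;0 0 -0.1 0 0 0;0 0 0 0 0 0")

```text
time: 76.5
eef_pos: [0.55, 0.315, 0.0343]
tcp_rot: [0.653, 0.758, -0.002, -0.001]
contact_force: [-0.2, -0.6, 0.1]
opening: 0.545
finger_force: 61.5
```

jog_arm(deltas="-0.05 0 -0.15 0 0 0;0 0 0 0 0 0")

```text
time: 76.75
eef_pos: [0.5495, 0.3151, 0.0318]
tcp_rot: [0.653, 0.758, -0.001, -0.001]
contact_force: [0.8, -1.0, 1.8]
opening: 0.549
finger_force: 61.7
```

jog_arm(deltas="0 0 0 0 0 0;0 0 0 0 0 0;0 0 1 0 0 0;0 0 1 0 0 0;0 0 1 0 0 0;0 0 1 0 0 0;0 0 1 0 0 0;0 0 0 0 0 0", gripper=0.85)

```text
time: 77.75
eef_pos: [0.5503, 0.3155, 0.1341]
tcp_rot: [0.653, 0.758, 0.0, 0.0]
contact_force: [-0.0, -1.0, -0.3]
opening: 0.847
finger_force: 0.0
```

```bash
python3 st.py; python3 w.py w18; python3 - <<'E'
from seg import *
w=pickle.load(open("w18.pkl","rb"));g=cv2.cvtColor(w["color"],cv2.COLOR_BGR2GRAY)
for n,X,Y in(("b",.5485,.3154),("a",.5375,.3866)):
  q=proj(w,[[X,Y,.022],[X+.0255,Y,.022]]);print(n,q.round(0).tolist())
  x,y=q[0].astype(int)
  blobs("w18",max(x-50,0),max(y-50,0),x+50,y+50,lambda h,w:(h[...,1]<45))
E
```

```text
77.75 [ 0.361  0.313  1.767 -0.     1.06   0.212] [0.5503 0.3155 0.1341] 0.846851438607033 0.0 [-0.03861753 -1.0113077  -0.32422099]
[[-0.148  0.989  0.001]
 [ 0.989  0.148  0.   ]
 [-0.     0.001 -1.   ]]
77.8 [0.54944268 0.31513771 0.13233066] [ 6.52598642e-01  7.57702905e-01 -1.04379852e-03 -4.80901121e-04] 0.849007810540789
b [[313.0, 204.0], [345.0, 209.0]]
w18 bbox 263 154 100 100 n 1567 c [297.3 233.5] bgr [132. 145. 154.]
w18 bbox 284 176 62 61 n 2981 c [314.5 205.8] bgr [125. 135. 142.]
a [[313.0, 109.0], [347.0, 115.0]]
w18 bbox 279 75 70 71 n 3835 c [313.6 110. ] bgr [209. 221. 221.]
w18 bbox 262 91 5 68 n 168 c [263.  133.5] bgr [125. 138. 148.]
```

jog_arm(deltas="0 0 1 0 0 0;0 0 1 0 0 0;0 -1 1 0 0 0;0 -1 1 0 0 0;0 -1 0.5 0 0 0;0 -1 0 0 0 0;0 -1 0 0 0 0;0 -1 0 0 0 0;0 -1 0 0 0 0;0 -1 0 0 0 0;0 -1 0 0 0 0;0 -1 0 0 0 0;0 -1 0 0 0 0;0 -1 0 0 0 0;0 -1 0 0 0 0;0 -1 0 0 0 0;0 -1 0 0 0 0;0 -1 0 0 0 0;0 -1 0 0 0 0;0 -1 0 0 0 0", gripper=0.6)

```text
time: 80.3
eef_pos: [0.5489, -0.0464, 0.2211]
tcp_rot: [0.653, 0.758, -0.002, -0.001]
contact_force: [0.5, -0.4, 0.1]
opening: 0.602
finger_force: 0.0
```

jog_arm(deltas="0 -1 0 0 0 0;0 -1 0 0 0 0;0 -1 0 0 0 0;0 -1 0 0 0 0;0 -1 0 0 0 0;0 -1 0 0 0 0;0 -1 0 0 0 0;0 -1 0 0 0 0;0 -1 0 0 0 0;0 -1 0 0 0 0;0 -1 0 0 0 0;0 -1 0 0 0 0;0 -1 0 0 0 0;0 -1 0 0 0 0;0 -1 0 0 0 0;0 -1 0 0 0 0;0 -1 -0.5 0 0 0;0 -1 -1 0 0 0;0.4 -1 -1 0 0 0;0 0 0 0 0 0")

```text
time: 82.8
eef_pos: [0.5557, -0.4256, 0.1675]
tcp_rot: [0.653, 0.757, -0.002, -0.004]
contact_force: [0.3, -0.1, -0.0]
opening: 0.598
finger_force: 0.0
```

```bash
python3 st.py; python3 w.py w19; python3 - <<'E'
from seg import *
from scipy.optimize import minimize
w=pickle.load(open("w19.pkl","rb"))
P=lambda x,y,a:[[x+.011*(p*np.cos(a)-q*np.sin(a)),y+.011*(p*np.sin(a)+q*np.cos(a)),z] for z in(0,.039) for p,q in((-1,-1),(1,-1),(1,1),(-1,1))]
q=proj(w,P(.557,-.44,.15));print(q.round(0).tolist())
x,y=q.mean(0).astype(int);x0,y0=max(x-70,0),max(y-70,0)
blobs("w19",x0,y0,x+70,y+70,lambda h,w:(w.max(2)<60))
m=(w["color"][y0:y+70,x0:x+70].max(2)<60).astype(np.uint8)
k,l,st,ce=cv2.connectedComponentsWithStats(m);i=max(range(1,k),key=lambda j:st[j,4]-20*np.hypot(*(ce[j]-[70,70])));m=(l==i)
lower=m.copy()
def cost(v):
    h=proj(w,np.array(P(*v))+0);im=np.zeros(m.shape,np.uint8)
    full=np.vstack([h,proj(w,[[p[0],p[1],.068] for p in P(v[0],v[1],v[2])[:4]] if 0 else [[v[0]+.75*(p[0]-v[0]),v[1]+.75*(p[1]-v[1]),.068] for p in P(*v)[:4]])])
    cv2.fillConvexPoly(im,np.round((cv2.convexHull(full.astype(np.float32))[:,0]-[x0,y0])*16).astype(np.int32),1,shift=4)
    return (im.astype(bool)^m).sum()
b=min(((cost((X,Y,A)),X,Y,A) for X in np.arange(.546,.567,.001) for Y in np.arange(-.452,-.428,.001) for A in np.arange(-.78,.78,.087)))
print(b,m.sum())
E
```

```text
82.8 [-0.797  0.414  1.569 -0.005  1.166 -0.942] [ 0.5557 -0.4256  0.1675] 0.5983460944411454 0.0 [ 0.3000307  -0.13808426 -0.02067216]
[[-0.147  0.989 -0.008]
 [ 0.989  0.147  0.002]
 [ 0.003 -0.008 -1.   ]]
82.85 [ 0.55620932 -0.42516998  0.16913041] [ 0.65289409  0.75744229 -0.00173145 -0.00273451] 0.5984604429628552
[[305.0, 213.0], [327.0, 213.0], [328.0, 191.0], [305.0, 192.0], [303.0, 228.0], [329.0, 228.0], [329.0, 203.0], [303.0, 203.0]]
w19 bbox 302 194 26 46 n 1062 c [314.5 217.2] bgr [28. 28. 28.]
w19 bbox 246 248 17 30 n 324 c [255.9 265.8] bgr [30. 30. 30.]
w19 bbox 369 248 17 30 n 331 c [375.3 265.7] bgr [29. 30. 30.]
(np.int64(175), np.float64(0.556), np.float64(-0.441), np.float64(0.08999999999999964)) 1062
```

jog_arm(deltas="0 -0.78 -0.5 0 0 0;0 0 -1 0 0 0;0 0 -1 0 0 0;0 0 -1 0 0 0;0 0 -1 0 0 0;0 0 -1 0 0 0;0 0 -0.9 0 0 0;0 0 -0.4 0 0 0;0 0 0 0 0 0")

```text
time: 83.98
eef_pos: [0.5567, -0.4404, 0.0343]
tcp_rot: [0.653, 0.758, -0.002, -0.002]
contact_force: [-0.8, 1.2, -0.4]
opening: 0.601
finger_force: 0.0
```

```bash
python3 st.py
```

```text
83.975 [-0.811  0.588  1.592 -0.005  0.965 -0.956] [ 0.5567 -0.4404  0.0343] 0.6005575529089561 0.0 [-0.81327861  1.20828946 -0.3730324 ]
[[-0.148  0.989 -0.005]
 [ 0.989  0.148 -0.001]
 [-0.    -0.005 -1.   ]]
```

jog_arm(deltas="0 0 -0.05 0 0 0;0 0 0 0 0 0;0 0 0 0 0 0;0 0 0 0 0 0", gripper=0, squeeze=50)

```text
time: 84.48
eef_pos: [0.5574, -0.4413, 0.0353]
tcp_rot: [0.653, 0.758, -0.002, 0.0]
contact_force: [0.7, -0.8, 2.4]
opening: 0.257
finger_force: 48.9
```

jog_arm(deltas="0 0 0.5 0 0 0;0 0 1 0 0 0;0 0 1 0 0 0;0 0 1 0 0 0;0 0 1 0 0 0;0 0 1 0 0 0;0 0 1 0 0 0;0 0 1 0 0 0;0 0 1 0 0 0;0 0 1 0 0 0;0 0 0.6 0 0 0;-0.2 1 0 0 0 0;-0.2 1 0 0 0 0;-0.2 1 0 0 0 0;-0.2 1 0 0 0 0;-0.2 1 0 0 0 0;-0.2 1 0 0 0 0;-0.2 1 0 0 0 0;-0.2 1 0 0 0 0;-0.2 1 0 0 0 0")

```text
time: 86.98
eef_pos: [0.5206, -0.2593, 0.2362]
tcp_rot: [0.653, 0.758, -0.002, -0.001]
contact_force: [-0.3, 0.4, 0.4]
opening: 0.254
finger_force: 48.9
```

jog_arm(deltas="-0.25 1 0 0 0 -0.155;-0.25 1 0 0 0 -0.155;-0.25 1 0 0 0 -0.155;-0.25 1 0 0 0 -0.155;-0.25 1 0 0 0 -0.155;-0.25 1 0 0 0 -0.155;-0.25 1 0 0 0 -0.155;-0.25 1 0 0 0 -0.155;-0.25 1 0 0 0 -0.155;-0.25 1 0 0 0 -0.155;-0.25 1 0 0 0 -0.155;-0.25 1 0 0 0 -0.155;-0.25 1 0 0 0 -0.155;-0.25 1 0 0 0 -0.155;-0.25 1 0 0 0 -0.155;-0.25 1 0 0 0 -0.155;-0.25 1 0 0 0 -0.155;-0.25 1 0 0 0 -0.155;-0.25 1 0 0 0 -0.155;-0.25 1 0 0 0 -0.155")

```text
time: 89.48
eef_pos: [0.4202, 0.1403, 0.2361]
tcp_rot: [0.762, 0.648, -0.002, -0.001]
contact_force: [0.5, 0.1, -0.6]
opening: 0.258
finger_force: 48.9
```

jog_arm(deltas="-0.25 1 0 0 0 0;-0.25 1 0 0 0 0;-0.25 1 0 0 0 0;-0.25 1 0 0 0 0;-0.25 1 0 0 0 0;-0.25 1 0 0 0 0;0 0.3 -0.5 0 0 0;0 0 -1 0 0 0;0 0 -1 0 0 0;0 0 -1 0 0 0;0 0 -0.5 0 0 0;0 0 0 0 0 0")

```text
time: 90.98
eef_pos: [0.3904, 0.2649, 0.1551]
tcp_rot: [0.762, 0.648, -0.003, -0.002]
contact_force: [-0.6, 0.2, -0.1]
opening: 0.257
finger_force: 48.9
```

```bash
python3 st.py; python3 w.py w20; python3 - <<'E'
from seg import *
w=pickle.load(open("w20.pkl","rb"))
a=np.radians(-9.5)
for d in(.026,): print(proj(w,[[.39+d*(p*np.cos(a)-q*np.sin(a)),.267+d*(p*np.sin(a)+q*np.cos(a)),.012] for p,q in((-1,-1),(1,-1),(1,1),(-1,1))]).round(0).tolist())
blobs("w20",200,60,440,300,lambda h,w:(h[...,1]>90)&(h[...,2]>60)&(h[...,0]<25))
E
```

```text
90.975 [ 3.800e-01 -6.200e-02  2.142e+00  1.000e-03  1.068e+00  5.410e-01] [0.3904 0.2649 0.1551] 0.25697951949108855 48.943519592285156 [-0.60298744  0.21055073 -0.11614143]
[[ 0.161  0.987 -0.006]
 [ 0.987 -0.161 -0.001]
 [-0.002 -0.006 -1.   ]]
91.025 [0.39096185 0.26518487 0.15607319] [ 0.76183299  0.64776938 -0.00191972 -0.0012823 ] 0.25475847282237235
[[287.0, 219.0], [345.0, 220.0], [346.0, 162.0], [286.0, 162.0]]
w20 bbox 200 60 34 114 n 2443 c [211.5 126.5] bgr [ 96. 125. 161.]
w20 bbox 437 60 3 14 n 26 c [438.4  64.8] bgr [ 61.  83. 107.]
w20 bbox 287 161 59 57 n 3289 c [316.2 188.8] bgr [ 90. 130. 168.]
w20 bbox 240 267 20 28 n 207 c [249.9 278.3] bgr [ 87. 111. 139.]
```

jog_arm(deltas="0 0.08 -1 0 0 0;0 0 -1 0 0 0;0 0 -1 0 0 0;0 0 -1 0 0 0;0 0 -1 0 0 0;0 0 -0.5 0 0 0;0 0 0 0 0 0")

```text
time: 91.9
eef_pos: [0.391, 0.2669, 0.0461]
tcp_rot: [0.762, 0.648, -0.002, -0.001]
contact_force: [-0.9, -0.8, -0.6]
opening: 0.257
finger_force: 48.9
```

jog_arm(deltas="0 0 -0.15 0 0 0;0 0 0 0 0 0")

```text
time: 92.15
eef_pos: [0.3913, 0.2671, 0.0436]
tcp_rot: [0.762, 0.648, -0.001, -0.001]
contact_force: [0.2, -0.7, -0.2]
opening: 0.256
finger_force: 48.9
```

jog_arm(deltas="0 0 -0.12 0 0 0;0 0 0 0 0 0")

```text
time: 92.4
eef_pos: [0.3909, 0.2669, 0.0407]
tcp_rot: [0.762, 0.648, -0.002, -0.001]
contact_force: [0.5, 0.1, -0.7]
opening: 0.257
finger_force: 48.9
```

jog_arm(deltas="0 0 -0.08 0 0 0;0 0 0 0 0 0")

```text
time: 92.65
eef_pos: [0.3911, 0.2671, 0.0401]
tcp_rot: [0.762, 0.648, -0.002, -0.001]
contact_force: [-3.1, -1.2, 6.8]
opening: 0.254
finger_force: 49.7
```

Contact with the stand floor is at the expected height, so I'll release and rise.

jog_arm(deltas="0 0 0.03 0 0 0;0 0 0 0 0 0;0 0 0 0 0 0;0 0 0.5 0 0 0;0 0 1 0 0 0;0 0 1 0 0 0;0 0 1 0 0 0;0 0 1 0 0 0;0 0 1 0 0 0;0 0 1 0 0 0;0 0 0.5 0 0 0;0 0 0 0 0 0", gripper=0.5)

```text
time: 94.15
eef_pos: [0.3913, 0.2671, 0.1806]
tcp_rot: [0.762, 0.648, -0.001, -0.001]
contact_force: [-0.4, 0.2, -0.6]
opening: 0.498
finger_force: 0.0
```

```bash
python3 st.py; python3 w.py w21; python3 w.py t21 top; python3 w.py s21 scene; python3 - <<'E'
from seg import *
L=lambda n:pickle.load(open(n+".pkl","rb"))
w,t,s=L("w21"),L("t21"),L("s21")
a=np.radians(-9.5)
B=lambda r,z:proj(w,[[.39+r*(p*np.cos(a)-q*np.sin(a)),.267+r*(p*np.sin(a)+q*np.cos(a)),z] for p,q in((-1,-1),(1,-1),(1,1),(-1,1))]).round(0).tolist()
print("stamp pred",B(.011,.005),B(.011,.044),proj(w,[[.39,.267,.073]]).round(0))
blobs("w21",250,120,400,300,lambda h,w:(w.max(2)<60))
f=lambda h,w:(h[...,0]<15)&(h[...,1]>110)&(h[...,2]>25)
blobs("t21",300,150,375,215,f)
blobs("s21",325,185,400,250,f)
# tapes in top
for X,Y in((.5375,.3866),(.5485,.3154)):
  q=proj(t,[[X,Y,.022]])[0];print("tape pred",q.round(1))
blobs("t21",165,165,230,215,lambda h,w:(h[...,1]<50)&(h[...,2]>120))
E
```

```text
94.15 [ 3.840e-01 -9.400e-02  2.121e+00  1.000e-03  1.117e+00  5.440e-01] [0.3913 0.2671 0.1806] 0.49838256479435894 0.0 [-0.40082824  0.22017594 -0.58576317]
[[ 0.161  0.987 -0.003]
 [ 0.987 -0.161  0.   ]
 [-0.    -0.003 -1.   ]]
94.2 [0.39081665 0.26687628 0.17964632] [ 0.76174893  0.64786876 -0.00175235 -0.00125242] 0.4973578079171767
94.25 [0.39048384 0.26675015 0.17904698] [ 0.76175835  0.64785542 -0.00232705 -0.00146709] 0.5031427658955373
94.3 [0.39033738 0.26669569 0.17872817] [ 0.76176379  0.64784747 -0.00266472 -0.00157794] 0.5024255139825152
stamp pred [[304.0, 196.0], [326.0, 197.0], [326.0, 175.0], [304.0, 175.0]] [[302.0, 209.0], [327.0, 209.0], [328.0, 184.0], [302.0, 184.0]] [[314. 207.]]
w21 bbox 302 177 27 40 n 972 c [315.1 197.3] bgr [28. 29. 30.]
w21 bbox 250 246 22 54 n 678 c [263.5 277.9] bgr [30. 30. 31.]
w21 bbox 360 247 40 53 n 1197 c [378. 280.] bgr [32. 31. 32.]
w21 bbox 250 255 2 5 n 8 c [250.4 256.6] bgr [45. 44. 45.]
t21 bbox 311 163 52 43 n 1684 c [336.8 184. ] bgr [ 35.  68. 112.]
s21 bbox 327 190 61 56 n 1937 c [354.4 215.9] bgr [ 35.  78. 134.]
tape pred [185.2 191.8]
tape pred [207.2 187.7]
t21 bbox 166 165 64 50 n 2012 c [197.5 189.1] bgr [138. 152. 165.]
t21 bbox 201 180 15 16 n 190 c [208.1 187.4] bgr [161. 174. 174.]
t21 bbox 179 184 15 16 n 188 c [185.8 191.4] bgr [159. 172. 173.]
```

```bash
python3 -c "
from plant import ctrl
print(ctrl.sign_off())"
```

```text
the job is handed in; nothing more can be done
None
```

I handed the job in at about 94 s: pads stacked in the shut case, tapes flat in separate pockets, and the stamp upright in its stand; the final camera checks match, no verdict came back, and tape_a was knocked over once on the way and turned back label up.

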